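# Pen up a paint pot and drop the gate latch

## Task

Stand the wide squat paint pot (not the slimmer, taller one) upright on the floor of the wooden pen beside the pot already there. Then swing the pen's gate shut, lifting its latch bar by the ball knob over the upturned lip of the catch, and let the bar drop home behind the lip so that the gate is fastened. Leave the other pots, the spray bottle and the things on the ledge where they are.

Things in the scene. Friction and masses are not known exactly. Their poses are not given: they have to be found in the camera images.
- pen: low open-topped plywood pen, fixed to the table, 320 wide (y), 210 deep (x), walls 85 high and 9 mm thick, floor 12 mm thick; interior x 12 to 201, y -151 to +151 mm. Origin on the table under the middle of its front; x points from the front into the pen, z up. Front: gate from y=+130 to -42 mm, then a fixed board with the latch post (y -50 to -90, 130 mm high)
- gate (a joint): angle of the gate in rad: 0 shut, grows as its free edge swings out to the front (-x of the pen), up to 1.3. Yaw of the gate = yaw of the pen minus this angle. 172 mm wide, 19 to 128 mm high, front face flush with the pen's front when shut; vertical hinge at its left edge (+y, point hinge). Light friction (0.04 N m), stays where it is left
- latch (a joint): angle in rad of the latch bar about its pivot on the gate: 0 level (its lower stop), grows as the free end is lifted, up to 0.5; falls back to 0 by its own weight (90 g). Above 0.11 the bar clears the lip of the catch; unlifted, it strikes the lip and stops the gate at about 0.1
- hinge (a point): point on the gate's hinge axis, at the height of the bar (100 mm); at pen x=0, y=+130 mm
- bar_pivot (a point): pivot of the bar: 30 mm from the hinge axis along the gate, 12 mm in front of the gate's face, 100 mm above the table. The steel bar, 8 mm thick and 16 mm high, runs from 15 mm on the hinge side of it to 185 mm beyond it and turns about the normal of the gate's face
- knob (a point): centre of the bar's black ball knob (26 mm diameter, on a 10 mm stalk): 80 mm from the pivot along the bar, 38 mm in front of the bar's middle plane, so 50 mm in front of the gate's face; the bar's face is 34 mm behind the ball's centre
- bar_tip (a point): middle of the bar's free end, 185 mm from the pivot
- catch (a point): where the middle of the bar lies when the gate is fastened: pen x=-12, y=-70, z=100 mm. The catch is a steel bracket 18 mm wide on the latch post with an upturned lip (the striker) from x=-22 to -30 mm, top 108 mm above the table, 16 mm above the resting bar's lower edge; the bar rests behind it with about 6 mm play
- squat_pot: the paint pot to put away: lidded, round, 56 mm diameter, 55 mm high, wider than high; origin at the centre of its underside, z up. A wooden drawer chest, about 0.2 m high, stands beyond this part of the table, from about world x = 0.53 m on
- slim_pot: another lidded paint pot outside the pen, 47 mm diameter, 61 mm high, higher than wide; leave it; origin at the centre of its underside. It and the squat pot may stand in either's place
- pen_pot: lidded paint pot already in the pen, 47 mm diameter, 55 mm high; leave it; origin at the centre of its underside
- mist: clear spray bottle, 37 mm diameter, 139 mm high, standing before the pen; leave it; origin at the centre of its underside
- block: cork sanding block 44 x 70 x 26 mm lying on the ledge, its top 248 mm above the table; leave it; origin at the centre of its underside
- brush: toothbrush 17 x 195 x 17 mm lying along the ledge; leave it; origin at the centre of its underside
- ledge (a point): middle of the top of the ledge over the pen's front: a board from pen x=-52 to +18, y +-166 mm, underside 210 and top 222 mm above the table, on two posts at y=+-155 mm. Behind it the pen is open above. It hangs over the knob of the shut gate, which must therefore be reached from the front with the tool leaning back 30 to 45 degrees from vertical
Things that resemble listed ones, but are neither listed nor needed, are in the scene too. Several things look just like the squat_pot: the one meant starts farthest to the robot's left.

How it is judged:
By the outcome, as a careful person would: the job done as asked, in the order asked, and still so for the second after the job is handed in, with the robot touching nothing.
It also fails if it takes over 58 s, if anything falls off the work surface, if the arm or the gripper's body presses on something with over 40 N, if the wrist force passes 120 N, or if a joint passes its speed limit or range.

## Robot

A 6-joint arm with a two-finger parallel gripper is mounted at the origin on the work surface; the furniture and walls round the work are solid. World frame = base frame: x ahead of the robot, y to its left, z up, the work surface at z = 0. Lengths are in m, angles in rad, forces in N, time in s.
With the tool pointing down it reaches from about 0.25 to 0.85 m from the base axis. Payload 12.5 kg.
Tool frame: the origin (TCP) lies midway between the tips of the shut fingers; the grasp point (between the pads) lies 19 mm behind it; z points along the fingers, y is the line along which they close (so a half turn about z gives the same grasp; the last joint's range is limited). The gripper opens to 93 mm and grips with 3 to 60 N. Pads are 15 mm wide; open, the fingers measure 128 mm over their backs; the gripper's body (75 mm by 188 mm) begins 65 mm behind the grasp point.
Start: joints at [-1.345, 0.351, 1.652, -0, 1.139, -0.085], TCP at [0.168, -0.524, 0.219] pointing down, gripper open.
Joint ranges: [-2.75, 2.75], [-0.79, 2.1], [0.01, 2.65], [-1.57, 4.71], [0.07, 3.14], [-2.87, 2.87]. Speed limits (rad/s): [2.22, 2.22, 2.79, 3.14, 3.14, 3.14].

## Interface

Orientations are given as a unit quaternion [w, x, y, z].
In Python, from bench import sense, capture, camera_params, close_job, masks_of, tip_of gives the robot as it stands. The module is installed in compiled form; this text tells all that it offers.
- The arm moves only by the tool jog_arm, never from a script. Its argument "steps" is a list of rows, each a list of 6 numbers: the shift along the tool's x, y, z in units of 2 cm (1.0 is 2 cm), then the turn, a rotation vector about the tool's x, y, z in units of 30 degrees (1.0 is 30 degrees). A call has 1 to 10 rows; each row shifts and turns the commanded pose from where the row before left it, along the tool's axes as they then stand; what a row does not reach is not made up. A row lasts 1/12 s, in which the tool goes at most 41.7 mm and 7.16 degrees, less where a joint would pass 70% of its speed; a pose out of reach is approached as far as the arm can. A call with a number of a shift or a turn outside -1 to 1 is refused whole. A call with a gripper value outside its range is refused whole. "fingers" is the gripper's target within -1 to 1 (shut at 1, half-way at 0, fully open at -1), set as the call begins (left out, the last holds). The fingers move at their own pace and stop on an object; the grip force is fixed at half the most. Time passes only in rows, so rows that do not move let the fingers close. It gives the time, the measured TCP pose, the force, the opening and the grip force at its end, in the units of the state.
- sense(): the state, without advancing time (a new reading comes with each control period).
- capture(name): name is "scene" or "top" or "wrist"; returns the picture (480x640x3 uint8, red, green, blue); there is no depth.
- camera_params(name): a dict with "K" (3x3 intrinsics, pixels), "T" (4x4, takes a point from camera to world coordinates); the wrist camera has in their place "mount" (4x4, takes a point from camera to tool coordinates, whose origin is the TCP and whose axes are the flange's). Camera axes: x right, y up, looking along -z (the intrinsics and any distortion apply to the point x, -y, -z); pixel columns grow to the right and rows downward; lengths in m; the calibration is good to about 2 mm. A picture is of the moment at which its call begins: read the wrist's pose just before it. camera_params takes no time and is no camera call.
- close_job(): hands the job in; it is judged then, once.
Trained networks look in the newest picture that a camera, given by its name, has taken for a name from the list of things; names that differ only in an ending like _2 or _b are one class to them, and where a whole thing is asked for, a point or a joint stands for the part that bears it (a point fixed in the world has none). Each returns a list of dicts, best first, with "confidence" (0 to 1); they miss things now and then, are a little off and sometimes report something else, mostly with a low value. They report only what shows in the picture. A call takes as long as a camera call. They do not tell look-alikes from the thing itself.
- masks_of(camera, query): "region" (480x640 bool, what is visible of it).
- tip_of(camera, query): "at" ([x, y, z] in m, in world coordinates, good to about 4 mm: a listed point, or the origin of a listed thing).
The state is a dict: "time_s": time; "joint_pos": joint angles; "joint_vel": joint speeds; "tau": joint torques, N m; "position": TCP position; "tcp_rot": TCP orientation; "force": force on the tool from outside, world axes, zero at the start; "ft_torque": the same for the moment, N m; "opening": finger opening in m; "gripper_force": force on a finger pad.
Only numpy, scipy, OpenCV 4.12 (cv2) and the standard library are available. Lean on these libraries where they do the work, as an engineer would, in place of code of your own. Each camera call takes 0.05 s, during which the arm holds its last target. There are 200 camera calls.

## Working session

There is one attempt and no reset: what is moved stays moved. The work goes in short steps, Python scripts to look and compute and a tool call to move; the robot and the scene stay as the last step left them, time stands still between calls to the robot, and variables do not carry over. Pictures are saved under pics/ and viewed, at most 10 in all, crops included, and the job is handed in when it is done.

Besides the shell and the picture viewer there is one more tool, called after "Emit:" in YAML: its name, and indented under it one key for each argument. jog_arm: Moves the arm, as the interface text tells. Its arguments: {"type":"object","properties":{"steps":{"type":"array"},"fingers":{"type":"number"}},"required":["steps"]}

```bash
mkdir -p pics; ls
cat > h.py <<'E'
import numpy as np, cv2
from bench import *
from scipy.spatial.transform import Rotation as R
def snap(c,f=None):
    im=capture(c)
    if f: cv2.imwrite('pics/'+f,im[:,:,::-1])
    return im
def pose():
    s=sense(); q=s['tcp_rot']; return np.array(s['position']),R.from_quat([q[1],q[2],q[3],q[0]])
def camT(c):
    p=camera_params(c)
    if 'T' in p: return np.array(p['K']),np.array(p['T'])
    P,r=pose(); T=np.eye(4);T[:3,:3]=r.as_matrix();T[:3,3]=P
    return np.array(p['K']),T@np.array(p['mount'])
def proj(c,X):
    K,T=camT(c); X=np.atleast_2d(X); q=(X-T[:3,3])@T[:3,:3]; q=q*[1,-1,-1]; u=q@K.T; return u[:,:2]/u[:,2:]
def back(c,uv,z):
    K,T=camT(c); d=np.linalg.inv(K)@[uv[0],uv[1],1]; d=T[:3,:3]@(d*[1,-1,-1]); return T[:3,3]+d*(z-T[2,3])/d[2]
E
python3 - <<'E'
from h import *
a=snap('scene','s0.png'); b=snap('top','t0.png')
for c in ('scene','top'):
    p=camera_params(c); print(c,{k:(np.round(v,3).tolist() if not isinstance(v,str) else v) for k,v in p.items()})
    for n in ['squat_pot','slim_pot','pen_pot','mist','pen','hinge','bar_pivot','knob','bar_tip','catch','ledge']:
        print(c,n,[(np.round(d['at'],3).tolist(),round(d['confidence'],2),proj(c,d['at'])[0].round().tolist()) for d in tip_of(c,n)])
print(sense())
E
```

```text
pics
scene {'K': [[592.109, 0.0, 318.815], [0.0, 592.109, 240.513], [0.0, 0.0, 1.0]], 'T': [[-0.724, 0.542, -0.427, -0.128], [-0.69, -0.562, 0.455, 0.632], [0.007, 0.624, 0.781, 1.342], [0.0, 0.0, 0.0, 1.0]]}
scene squat_pot []
scene slim_pot [([0.437, -0.173, -0.001], 0.68, [368.0, 269.0])]
scene pen_pot []
scene mist []
scene pen [([0.551, 0.12, -0.0], 0.84, [263.0, 309.0])]
scene hinge [([0.502, 0.234, 0.099], 0.55, [240.0, 328.0])]
scene bar_pivot [([0.487, 0.209, 0.102], 0.71, [252.0, 325.0])]
scene knob [([0.44, 0.129, 0.1], 0.89, [289.0, 317.0])]
scene bar_tip [([0.469, 0.027, 0.101], 0.76, [310.0, 285.0])]
scene catch [([0.574, 0.055, 0.101], 0.59, [273.0, 268.0])]
scene ledge [([0.543, 0.114, 0.226], 0.58, [261.0, 258.0])]
top {'K': [[447.93, 0.0, 321.534], [0.0, 447.93, 238.292], [0.0, 0.0, 1.0]], 'T': [[-0.01, 0.992, -0.127, 0.388], [-1.0, -0.01, 0.003, -0.059], [0.002, 0.127, 0.992, 1.2], [0.0, 0.0, 0.0, 1.0]]}
top squat_pot [([0.44, -0.405, -0.001], 0.96, [450.0, 275.0]), ([0.368, -0.318, 0.004], 0.82, [419.0, 302.0]), ([0.44, 0.129, 0.1], 0.74, [244.0, 275.0])]
top slim
[... 766 characters left out ...]
0])]
{'time_s': 1.2, 'joint_pos': array([-1.34459562e+00,  3.50706528e-01,  1.65179868e+00,  1.05648484e-05,
        1.13909478e+00, -8.45829003e-02]), 'joint_vel': array([-0.00036564,  0.00241091, -0.0003232 ,  0.0004052 , -0.0001302 ,
        0.00051197]), 'tau': array([-7.79731072e-04, -4.97249830e+01, -2.85491449e+01,  6.98945322e-02,
        2.20410281e-02, -3.63607649e-05]), 'position': array([ 0.16822575, -0.5236284 ,  0.21862948]), 'tcp_rot': array([-4.00113396e-06,  9.87951310e-01,  1.54765012e-01,  4.52604326e-06]), 'force': array([0.39190162, 0.02934519, 0.25530377]), 'ft_torque': array([ 0.02451706,  0.02861004, -0.03205661]), 'gripper_force': 0.0, 'opening': 0.09302136422519591}
```

View pics/t0.png

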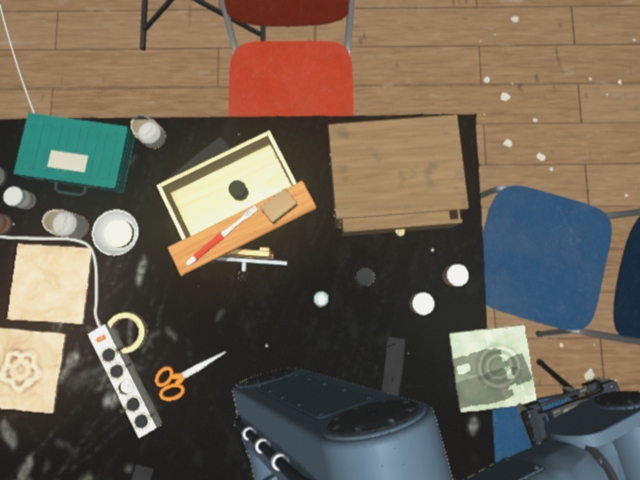

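View pics/s0.png

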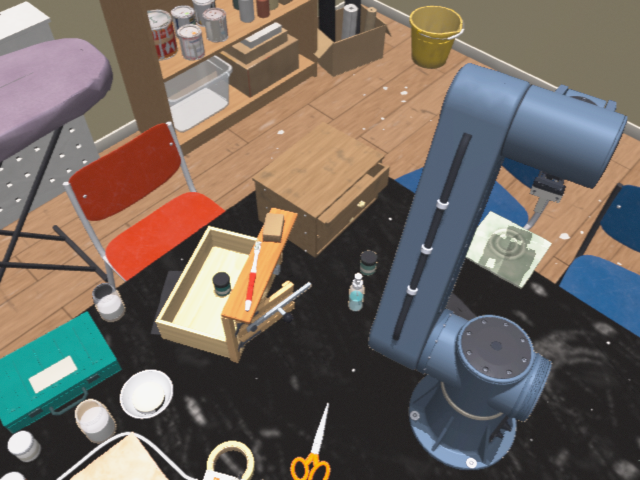

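The top view shows the candidates: white-lidded round pots at (457,275) and (423,303), a dark one at (365,277), and pale round things on the left at (18,197), (66,222) and (117,233). I'll enlarge and measure them in one mosaic.

Run:
```python
from h import *
t=cv2.imread('pics/t0.png'); s=cv2.imread('pics/s0.png')
def cr(im,x,y,w,h,k): x=max(x,0); return cv2.resize(im[y:y+h,x:x+w],(w*k,h*k),interpolation=cv2.INTER_CUBIC)
a=cr(t,340,255,133,66,3); b=cr(t,0,170,133,84,3); c=cr(s,0,270,200,150,2)[:300]; d=cr(s,0,370,133,100,3); e=cr(s,340,235,60,50,5)
W=np.zeros((600,800,3),np.uint8)
for im,x,y in((a,0,0),(b,400,0),(d,0,290),(e,400,290)): 
    im=im[:600-y,:800-x]; W[y:y+im.shape[0],x:x+im.shape[1]]=im
cv2.imwrite('pics/m0.png',W)
for u in [(18,197),(66,222),(148,132),(117,233),(457,275),(423,303),(365,277)]: print(u,back('top',u,.055).round(3))
```

```text
(18, 197) [0.651 0.727 0.055]
(66, 222) [0.584 0.598 0.055]
(148, 132) [0.824 0.395 0.055]
(117, 233) [0.554 0.465 0.055]
(457, 275) [ 0.437 -0.407  0.055]
(423, 303) [ 0.367 -0.318  0.055]
(365, 277) [ 0.434 -0.172  0.055]
```

View pics/m0.png

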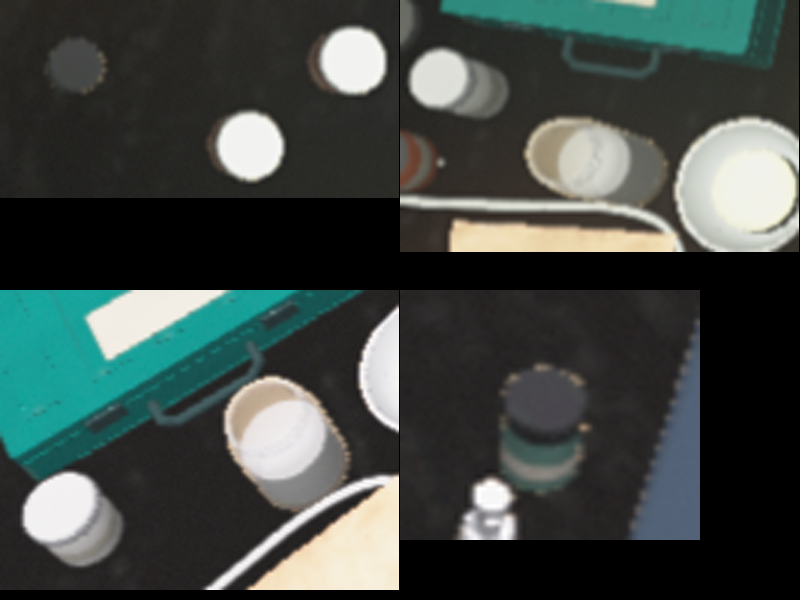

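The mosaic shows a dark slim pot with a green label at top-view (365,277). The left-hand jars at (18,197), (66,222) and (117,233) are tall or translucent with grey sides, so they're clutter. The white-lidded, brown-sided squat look-alikes are at (423,303) and (457,275). The leftmost (+y) of these is (423,303), at world (0.367,-0.318), so I'll go above it.

Emit:
jog_arm:
  steps:
    - [0, 0, 0, 0, 0, -0.23]
    - [0.95, -0.37, 0, 0, 0, 0]
    - [0.95, -0.37, 0, 0, 0, 0]
    - [0.95, -0.37, 0, 0, 0, 0]
    - [0.95, -0.37, 0, 0, 0, 0]
    - [0.95, -0.37, 0, 0, 0, 0]
    - [0.95, -0.37, 0, 0, 0, 0]
    - [0.95, -0.37, 0, 0, 0, 0]
  fingers: -1

```text
time_s: 1.87
position: [0.268, -0.4202, 0.2187]
tcp_rot: [0.0, 0.977, 0.214, 0.0]
force: [0.7, -0.4, -0.4]
opening: 0.0928
gripper_force: 0.0
```

Emit:
jog_arm:
  steps:
    - [0.95, -0.37, 0, 0, 0, 0]
    - [0.95, -0.37, 0, 0, 0, 0]
    - [0.95, -0.37, 0, 0, 0, 0]
    - [0.95, -0.37, 0, 0, 0, 0]
    - [0.95, -0.37, 0, 0, 0, 0]
    - [0, 0, 0, 0, 0, 0]
    - [0, 0, 0, 0, 0, 0]

```text
time_s: 2.45
position: [0.3385, -0.3474, 0.2187]
tcp_rot: [0.0, 0.977, 0.215, -0.0]
force: [-0.2, 0.1, 0.3]
opening: 0.093
gripper_force: 0.0
```

```bash
cat >> h.py <<'E'
def look(c,names):
    for n in names: print(n,[(np.round(d['at'],3).tolist(),round(d['confidence'],2),proj(c,d['at'])[0].round().tolist()) for d in tip_of(c,n)])
def togo(X):  # world target TCP -> tool-frame shift in units
    P,r=pose(); print('P',P.round(4),'units',(r.inv().apply(np.array(X)-P)/.02).round(2),'x-axis',r.apply([1,0,0]).round(3),'z',r.apply([0,0,1]).round(3))
E
python3 - <<'E'
from h import *
snap('wrist','w0.png'); look('wrist',['squat_pot','slim_pot'])
print(np.round(camera_params('wrist')['mount'],3).tolist()); togo([.367,-.318,.2]); print(sense()['time_s'])
# pen fit (x=c,s)
L=[((0,0),(.551,.12)),((0,0),(.556,.122)),((0,130),(.502,.234)),((0,130),(.498,.237)),((-12,-70),(.574,.055)),((-12,-70),(.579,.055)),((-17,0),(.543,.114)),((-17,0),(.538,.109))]
a=np.array([l[0] for l in L])/1000;b=np.array([l[1] for l in L]);am,bm=a.mean(0),b.mean(0)
a0=a-am;b0=b-bm;th=np.arctan2((a0[:,0]*b0[:,1]-a0[:,1]*b0[:,0]).sum(),(a0*b0).sum())
Rm=np.array([[np.cos(th),-np.sin(th)],[np.sin(th),np.cos(th)]]);o=bm-Rm@am
print('pen',np.degrees(th),o,((b-a@Rm.T-o)*1000).round(1).tolist()); np.save('pen.npy',[*o,th])
print('penpot',((np.array([.669,.158])-o)@Rm).round(3))
for n,p in (('pivot',(.486,.2085)),('knob',(.4395,.132)),('tip',(.4715,.025))):
    d=(np.array(p)-o)@Rm; print(n,d.round(3))
E
```

```text
squat_pot [([0.439, -0.411, -0.001], 0.89, [412.0, 143.0]), ([0.368, -0.318, -0.007], 0.6, [299.0, 170.0])]
slim_pot [([0.43, -0.171, 0.005], 0.98, [180.0, 40.0])]
[[0.001, 0.966, 0.26, 0.072], [1.0, -0.0, -0.0, 0.001], [-0.0, 0.26, -0.966, -0.166], [0.0, 0.0, 0.0, 1.0]]
P [ 0.3377 -0.3482  0.2186] units [ 1.96 -0.76  0.93] x-axis [ 0.909  0.417 -0.   ] z [-0. -0. -1.]
2.6
pen 26.252701339149365 [0.55576214 0.12050412] [[-4.8, -0.5], [0.2, 1.5], [3.7, -3.1], [-0.3, -0.1], [-2.0, 2.6], [3.0, 2.6], [2.5, 1.0], [-2.5, -4.0]]
penpot [ 0.118 -0.016]
pivot [-0.024  0.11 ]
knob [-0.099  0.062]
tip [-0.118 -0.048]
```

View pics/w0.png

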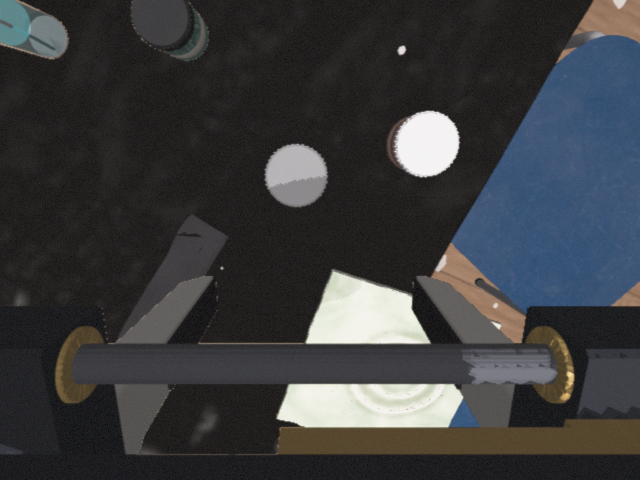

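The wrist view shows the target lid at (296,176), partly in shadow, the look-alike at (428,144) and the dark slim pot at (165,25). The two lids look slightly different in width, so I'll check their diameters.

Run:
```python
from h import *
for c,f,seeds,thr in (('wrist','w0.png',[(296,176),(428,144)],110),('top','t0.png',[(423,303),(457,275)],150)):
    g=cv2.imread('pics/'+f,0); n,l,st,ce=cv2.connectedComponentsWithStats((g>thr).astype(np.uint8))
    for x,y in seeds:
        k=l[y,x]; x0,y0,w,h,A=st[k]
        for z in (.055,.061):
            p=[back(c,q,z) for q in((x0-.5,y0+h/2),(x0+w-.5,y0+h/2))]; q=[back(c,q,z) for q in((x0+w/2,y0-.5),(x0+w/2,y0+h-.5))]
            print(c,(x,y),w,h,A,z,'dia',np.linalg.norm(p[1]-p[0]).round(4),np.linalg.norm(q[1]-q[0]).round(4),'ctr',back(c,ce[k],z).round(4)[:2])
```

```text
wrist (296, 176) 62 63 2999 0.055 dia 0.054 0.0543 ctr [ 0.3682 -0.3182]
wrist (296, 176) 62 63 2999 0.061 dia 0.053 0.0533 ctr [ 0.3688 -0.3182]
wrist (428, 144) 66 66 3371 0.055 dia 0.0562 0.0547 ctr [ 0.4387 -0.4085]
wrist (428, 144) 66 66 3371 0.061 dia 0.0552 0.0537 ctr [ 0.438  -0.4068]
top (423, 303) 22 23 382 0.055 dia 0.0557 0.0576 ctr [ 0.3667 -0.3173]
top (423, 303) 22 23 382 0.061 dia 0.0554 0.0573 ctr [ 0.3668 -0.316 ]
top (457, 275) 21 22 377 0.055 dia 0.0536 0.056 ctr [ 0.4377 -0.4077]
top (457, 275) 21 22 377 0.061 dia 0.0533 0.0558 ctr [ 0.4375 -0.4059]
```

Both are 56 mm, so the choice stands. Descending and gripping.

Emit:
jog_arm:
  steps:
    - [0.99, -0.38, 0.7, 0, 0, 0]
    - [0.99, -0.37, 0.7, 0, 0, 0]
    - [0, 0, 1, 0, 0, 0]
    - [0, 0, 1, 0, 0, 0]
    - [0, 0, 1, 0, 0, 0]
    - [0, 0, 1, 0, 0, 0]
    - [0, 0, 1, 0, 0, 0]
    - [0, 0, 1, 0, 0, 0]
    - [0, 0, 1, 0, 0, 0]
    - [0, 0, 0.9, 0, 0, 0]

```text
time_s: 3.43
position: [0.3673, -0.3181, 0.0315]
tcp_rot: [-0.0, 0.977, 0.213, -0.0]
force: [0.2, -0.3, -0.7]
opening: 0.093
gripper_force: 0.0
```

Emit:
jog_arm:
  steps:
    - [0, 0, 0.6, 0, 0, 0]
    - [0, 0, 0.28, 0, 0, 0]
    - [0, 0, 0, 0, 0, 0]
    - [0, 0, 0, 0, 0, 0]

```text
time_s: 3.77
position: [0.3678, -0.318, 0.0153]
tcp_rot: [0.0, 0.977, 0.214, 0.0]
force: [-0.6, -0.0, -0.7]
opening: 0.0932
gripper_force: 0.0
```

Emit:
jog_arm:
  steps:
    - [0, 0, 0, 0, 0, 0]
    - [0, 0, 0, 0, 0, 0]
    - [0, 0, 0, 0, 0, 0]
    - [0, 0, 0, 0, 0, 0]
    - [0, 0, 0, 0, 0, 0]
    - [0, 0, 0, 0, 0, 0]
  fingers: 1

```text
time_s: 4.27
position: [0.368, -0.3175, 0.0152]
tcp_rot: [0.0, 0.977, 0.214, 0.0]
force: [0.4, 0.6, -0.5]
opening: 0.0574
gripper_force: 0.0
```

Emit:
jog_arm:
  steps:
    - [0, 0, 0, 0, 0, 0]
    - [0, 0, 0, 0, 0, 0]
    - [0, 0, -0.5, 0, 0, 0]
    - [0, 0, -1, 0, 0, 0]
    - [0, 0, -1, 0, 0, 0]
    - [0, 0, -1, 0, 0, 0]
    - [0, 0, -1, 0, 0, 0]
    - [0, 0, -1, 0, 0, 0]
    - [0, 0, -1, 0, 0, 0]
    - [0, 0, -1, 0, 0, 0]

```text
time_s: 5.1
position: [0.3677, -0.3173, 0.1666]
tcp_rot: [0.0, 0.977, 0.214, 0.0]
force: [-0.9, -0.4, -2.4]
opening: 0.0533
gripper_force: 30.0
```

Emit:
jog_arm:
  steps:
    - [0, 0, -1, 0, 0, 0]
    - [0, 0, -1, 0, 0, 0]
    - [0, 0, -1, 0, 0, 0]
    - [0, 0, -1, 0, 0, 0]
    - [0, 0, -1, 0, 0, 0]
    - [0, 0, -1, 0, 0, 0]
    - [0, 0, -1, 0, 0, 0]
    - [0, 0, -0.5, 0, 0, 0]

```text
time_s: 5.77
position: [0.3681, -0.3176, 0.3178]
tcp_rot: [0.001, 0.977, 0.214, 0.001]
force: [-0.3, -0.2, -0.8]
opening: 0.0538
gripper_force: 30.0
```

Emit:
jog_arm:
  steps:
    - [0.5, -0.42, 0, 0, 0, 0]
    - [0.96, -0.84, 0, 0, 0, 0]
    - [0.96, -0.84, 0, 0, 0, 0]
    - [0.96, -0.84, 0, 0, 0, 0]
    - [0.96, -0.84, 0, 0, 0, 0]
    - [0.96, -0.84, 0, 0, 0, 0]
    - [0.96, -0.84, 0, 0, 0, 0]
    - [0.96, -0.84, 0, 0, 0, 0]
    - [0.96, -0.84, 0, 0, 0, 0]
    - [0.96, -0.84, 0, 0, 0, 0]

```text
time_s: 6.6
position: [0.4673, -0.0947, 0.3149]
tcp_rot: [-0.0, 0.977, 0.214, -0.0]
force: [0.6, 0.3, -1.9]
opening: 0.0535
gripper_force: 30.0
```

Emit:
jog_arm:
  steps:
    - [0.96, -0.84, 0, 0, 0, 0]
    - [0.96, -0.84, 0, 0, 0, 0]
    - [0.96, -0.84, 0, 0, 0, 0]
    - [0.96, -0.84, 0, 0, 0, 0]
    - [0.96, -0.84, 0, 0, 0, 0]
    - [0.96, -0.84, 0, 0, 0, 0]
    - [0.96, -0.84, 0, 0, 0, 0]
    - [0.5, -0.42, 0, 0, 0, 0]
    - [0, 0, 0, 0, 0, 0]
    - [0, 0, 0, 0, 0, 0]

```text
time_s: 7.43
position: [0.5455, 0.0787, 0.3147]
tcp_rot: [0.0, 0.977, 0.214, -0.001]
force: [-0.1, -0.1, -1.3]
opening: 0.0539
gripper_force: 30.0
```

Run:
```python
from h import *
snap('wrist','w1.png'); look('wrist',['pen','pen_pot','hinge','catch','ledge','block'])
togo([.619,.241,.315]); print(sense()['time_s'],sense()['joint_pos'].round(2))
```

```text
pen [([0.555, 0.123, -0.003], 0.7, [284.0, 173.0])]
pen_pot [([0.667, 0.152, 0.013], 0.88, [298.0, 75.0]), ([0.542, 0.115, 0.222], 0.72, [263.0, 224.0])]
hinge [([0.5, 0.24, 0.104], 0.8, [146.0, 184.0]), ([0.548, 0.075, 0.298], 0.28, [319.0, 277.0])]
catch [([0.587, 0.032, 0.222], 0.62, [396.0, 216.0])]
ledge [([0.537, 0.113, 0.221], 0.77, [263.0, 232.0])]
block [([0.588, 0.033, 0.221], 0.82, [395.0, 214.0])]
P [0.5457 0.0781 0.3152] units [ 6.73 -5.87  0.01] x-axis [0.909 0.417 0.   ] z [ 0. -0. -1.]
7.7833 [ 0.06  0.27  1.52 -0.    1.35  1.2 ]
```

View pics/w1.png

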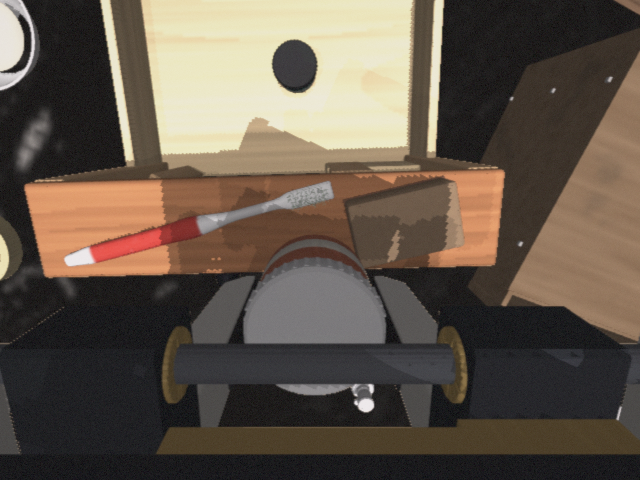

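The wrist view shows the pot upright in the grip at (315,320). The pen pot is at (295,65), and the empty left floor of the pen lies around (190,90). I'll carry on over the ledge and lower the pot there.

Emit:
jog_arm:
  steps:
    - [0.96, -0.84, 0, 0, 0, -0.05]
    - [0.96, -0.84, 0, 0, 0, 0]
    - [0.96, -0.84, 0, 0, 0, 0]
    - [0.96, -0.84, 0, 0, 0, 0]
    - [0.96, -0.84, 0, 0, 0, 0]
    - [0.96, -0.84, 0, 0, 0, 0]
    - [0.96, -0.84, 0, 0, 0, 0]
    - [0, 0, 0, 0, 0, 0]
    - [0, 0, 0, 0, 0, 0]

```text
time_s: 8.53
position: [0.6151, 0.2439, 0.3144]
tcp_rot: [0.0, 0.974, 0.227, -0.0]
force: [0.6, -1.2, -0.9]
opening: 0.0534
gripper_force: 30.0
```

Run:
```python
from h import *
togo([.619,.241,.0285])
o=np.load('pen.npy'); c,s=np.cos(o[2]),np.sin(o[2]); print((pose()[0][:2]-o[:2])@np.array([[c,-s],[s,c]]))
```

```text
P [0.6151 0.2439 0.3144] units [ 0.12  0.22 14.29] x-axis [ 0.897  0.443 -0.001] z [-0.001 -0.    -1.   ]
[0.10781318 0.08441874]
```

Emit:
jog_arm:
  steps:
    - [0.1, 0.25, 0.9, 0, 0, 0]
    - [0, 0, 1, 0, 0, 0]
    - [0, 0, 1, 0, 0, 0]
    - [0, 0, 1, 0, 0, 0]
    - [0, 0, 1, 0, 0, 0]
    - [0, 0, 1, 0, 0, 0]
    - [0, 0, 1, 0, 0, 0]
    - [0, 0, 1, 0, 0, 0]
    - [0, 0, 1, 0, 0, 0]
    - [0, 0, 1, 0, 0, 0]

```text
time_s: 9.37
position: [0.619, 0.2385, 0.1165]
tcp_rot: [0.0, 0.974, 0.226, 0.0]
force: [0.5, -0.1, -1.8]
opening: 0.0533
gripper_force: 30.0
```

Emit:
jog_arm:
  steps:
    - [0, 0, 1, 0, 0, 0]
    - [0, 0, 1, 0, 0, 0]
    - [0, 0, 1, 0, 0, 0]
    - [0, 0, 0.6, 0, 0, 0]
    - [0, 0, 0.3, 0, 0, 0]
    - [0, 0, 0.2, 0, 0, 0]
    - [0, 0, 0.15, 0, 0, 0]
    - [0, 0, 0, 0, 0, 0]
    - [0, 0, 0, 0, 0, 0]

```text
time_s: 10.12
position: [0.6195, 0.2398, 0.0328]
tcp_rot: [-0.0, 0.974, 0.227, 0.001]
force: [0.9, -0.3, -1.2]
opening: 0.0534
gripper_force: 30.0
```

Emit:
jog_arm:
  steps:
    - [0, 0, 0.12, 0, 0, 0]
    - [0, 0, 0.08, 0, 0, 0]
    - [0, 0, 0, 0, 0, 0]
    - [0, 0, 0, 0, 0, 0]

```text
time_s: 10.45
position: [0.6191, 0.2398, 0.0281]
tcp_rot: [-0.0, 0.974, 0.227, -0.0]
force: [-0.0, -0.3, -1.7]
opening: 0.0534
gripper_force: 30.0
```

Open half-way to about 76 mm, check, then rise.

Emit:
jog_arm:
  steps:
    - [0, 0, 0, 0, 0, 0]
    - [0, 0, 0, 0, 0, 0]
    - [0, 0, 0, 0, 0, 0]
    - [0, 0, 0, 0, 0, 0]
    - [0, 0, 0, 0, 0, 0]
  fingers: -0.65

```text
time_s: 10.87
position: [0.6192, 0.2398, 0.0281]
tcp_rot: [-0.0, 0.974, 0.227, 0.0]
force: [0.9, -0.5, -0.6]
opening: 0.0757
gripper_force: 0.0
```

Emit:
jog_arm:
  steps:
    - [0, 0, -0.3, 0, 0, 0]
    - [0, 0, -1, 0, 0, 0]
    - [0, 0, -1, 0, 0, 0]
    - [0, 0, -1, 0, 0, 0]
    - [0, 0, -1, 0, 0, 0]
    - [0, 0, -1, 0, 0, 0]
    - [0, 0, -1, 0, 0, 0]
    - [0, 0, -1, 0, 0, 0]
    - [0, 0, -1, 0, 0, 0]
    - [0, 0, -1, 0, 0, 0]

```text
time_s: 11.7
position: [0.6189, 0.2397, 0.2156]
tcp_rot: [-0.0, 0.974, 0.227, 0.0]
force: [-0.8, -0.1, -0.4]
opening: 0.0767
gripper_force: 0.0
```

Run:
```python
from h import *
snap('top','t1.png'); snap('wrist','w2.png')
for c in('top','wrist'): print(c); look(c,['squat_pot','pen_pot'])
P,r=pose(); print(P)
cv2.imwrite('pics/m1.png',np.hstack([cv2.resize(cv2.imread('pics/w2.png'),(400,300)),cv2.resize(cv2.imread('pics/t1.png')[120:285,140:360],(400,300))]))
```

```text
top
squat_pot [([0.614, 0.239, 0.013], 0.96, [209.0, 212.0]), ([0.436, -0.408, -0.001], 0.59, [451.0, 276.0]), ([0.442, 0.131, 0.102], 0.25, [243.0, 274.0])]
pen_pot [([0.666, 0.159, 0.015], 0.89, [239.0, 193.0])]
wrist
squat_pot [([0.622, 0.24, 0.007], 0.71, [314.0, 208.0])]
pen_pot []
[0.61848906 0.23954073 0.21266409]
```

View pics/m1.png

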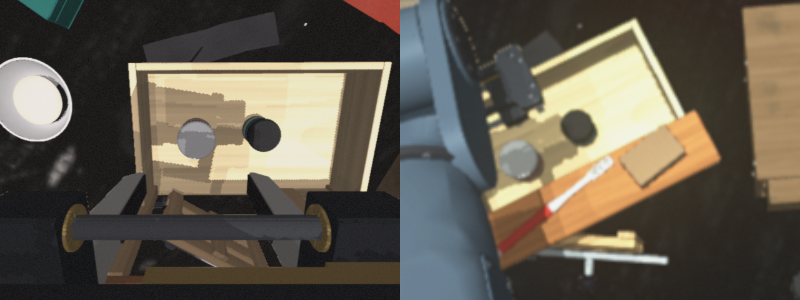

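The mosaic shows the white-lidded pot standing upright on the pen floor at left-half (196,138), beside the dark pen pot at (262,133). Now I'll rise, back out over the ledge to the front, turn to the gate's yaw and lean.

Emit:
jog_arm:
  steps:
    - [0, 0, -1, 0, 0, 0]
    - [0, 0, -1, 0, 0, 0]
    - [0, 0, -1, 0, 0, 0]
    - [0, 0, -1, 0, 0, 0]
    - [0, 0, -1, 0, 0, 0]
    - [-0.5, -0.05, -0.4, 0, 0, 0]
    - [-1, -0.05, 0, 0, 0, 0]
    - [-1, -0.05, 0, 0, 0, 0]
    - [-1, -0.05, 0, 0, 0, 0]
    - [-1, -0.05, 0, 0, 0, 0]

```text
time_s: 12.83
position: [0.5342, 0.2038, 0.3203]
tcp_rot: [0.0, 0.974, 0.227, -0.001]
force: [-0.1, -0.3, 0.1]
opening: 0.0767
gripper_force: 0.0
```

Emit:
jog_arm:
  steps:
    - [-1, -0.05, 0, 0, 0, 0]
    - [-1, -0.05, 0, 0, 0, 0]
    - [-1, -0.05, 0, 0, 0, 0]
    - [-1, -0.05, 0, 0, 0, 0]
    - [-1, -0.05, 0, 0, 0, 0]
    - [-1, -0.05, 0, 0, 0, 0]
    - [-1, -0.05, 0, 0, 0, 0]
    - [-1, -0.05, 0, 0, 0, 0]
    - [-0.5, -0.05, 0, 0, 0, 0]
    - [0, 0, 0, 0, 0, 0]

```text
time_s: 13.67
position: [0.3779, 0.1369, 0.3214]
tcp_rot: [0.0, 0.974, 0.227, -0.0]
force: [0.4, 0.1, -0.9]
opening: 0.0771
gripper_force: 0.0
```

Emit:
jog_arm:
  steps:
    - [0, 0, 0, 0, 0, 0.2]
    - [0, 0, 0, 0, 0, 0.21]
    - [0, 0, 0, 0, 0, 0.21]
    - [0, 0, 0, 0, 0, 0.21]
    - [0, 0, 0, 0, 0, 0.21]
    - [0, 0, 0, 0, 0.2, 0]
    - [0, 0, 0, 0, 0.2, 0]
    - [0, 0, 0, 0, 0.2, 0]
    - [0, 0, 0, 0, 0.2, 0]
    - [0, 0, 0, 0, 0.2, 0]
  fingers: -0.3

```text
time_s: 14.5
position: [0.3801, 0.1381, 0.3222]
tcp_rot: [0.01, 0.964, -0.042, 0.261]
force: [0.3, -0.9, -0.1]
opening: 0.0607
gripper_force: 0.0
```

Emit:
jog_arm:
  steps:
    - [0, 0, 0, 0, 0.2, 0]
    - [0, 0, 0, 0, 0.2, 0]
    - [0, 0, 0, 0, 0, 0]
    - [0, 0, 0, 0, 0, 0]

```text
time_s: 14.83
position: [0.3792, 0.1381, 0.3214]
tcp_rot: [0.016, 0.934, -0.039, 0.356]
force: [-0.6, 0.1, 0.7]
opening: 0.0602
gripper_force: 0.0
```

Run:
```python
from h import *
snap('scene','s1.png');snap('wrist','w3.png'); snap('top','t2.png')
for c in('wrist','scene','top'): print(c); look(c,['knob','bar_pivot','bar_tip','hinge','catch'])
togo([.392,.136,.153]); print(sense()['time_s'],sense()['joint_pos'].round(2))
```

```text
wrist
knob []
bar_pivot [([0.486, 0.198, 0.098], 0.58, [252.0, 273.0])]
bar_tip [([0.474, 0.026, 0.099], 0.8, [404.0, 270.0])]
hinge [([0.503, 0.24, 0.102], 0.87, [213.0, 260.0])]
catch [([0.581, 0.056, 0.101], 0.77, [364.0, 192.0])]
scene
knob [([0.444, 0.132, 0.099], 0.62, [287.0, 317.0])]
bar_pivot [([0.488, 0.211, 0.102], 0.75, [251.0, 325.0])]
bar_tip [([0.582, 0.03, 0.219], 0.35, [276.0, 232.0])]
hinge [([0.504, 0.234, 0.101], 0.59, [239.0, 328.0])]
catch [([0.576, 0.056, 0.101], 0.76, [272.0, 268.0])]
top
knob [([0.5, 0.238, 0.098], 0.38, [200.0, 251.0])]
bar_pivot [([0.48, 0.208, 0.102], 0.71, [212.0, 259.0]), ([0.557, 0.125, 0.0], 0.21, [252.0, 233.0])]
bar_tip [([0.473, 0.025, 0.103], 0.66, [286.0, 261.0])]
hinge [([0.501, 0.238, 0.1], 0.61, [200.0, 251.0]), ([0.665, 0.16, 0.014], 0.42, [239.0, 193.0]), ([0.439, 0.132, 0.103], 0.4, [242.0, 276.0])]
catch [([0.577, 0.055, 0.097], 0.9, [274.0, 220.0])]
P [0.3796 0.1375 0.322 ] units [-5.18  0.02  6.7 ] x-axis [ 0.741 -0.065  0.668] z [ 0.666 -0.058 -0.744]
15.7333 [ 0.48 -0.32  2.25 -0.63  0.66  2.53]
```

View pics/w3.png

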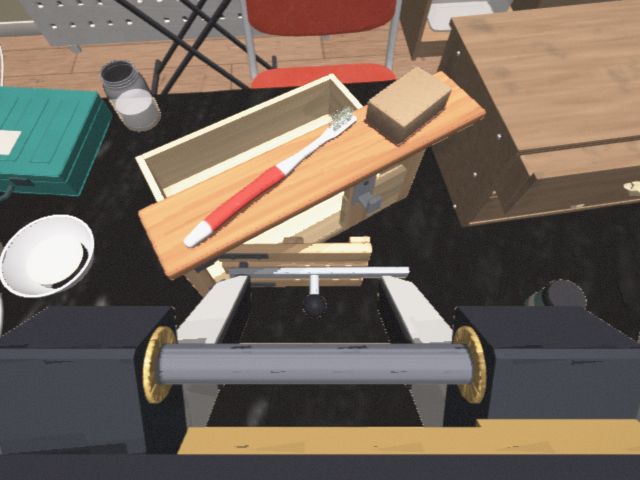

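The wrist view shows the ball knob at (315,305) and the bar level across (230–408, 271). The catch is at (365,195) and the pen with the ledge is beyond. I'll locate the knob precisely.

Run:
```python
from h import *
k=back('wrist',(315,305),.1); print('knob',k.round(4))
g=cv2.imread('pics/t2.png',0); 
P,r=pose(); k=k*.5+np.array([.4405,.132,.1])*.5; print(k.round(4))
tz=r.apply([0,0,1]); g=k+.019*tz
togo(g-.05*tz); togo(g)
```

```text
knob [0.4413 0.1298 0.1   ]
[0.4409 0.1309 0.1   ]
P [0.3796 0.1375 0.322 ] units [-5.13  0.06  8.77] x-axis [ 0.741 -0.065  0.668] z [ 0.666 -0.058 -0.744]
P [0.3796 0.1375 0.322 ] units [-5.13  0.06 11.27] x-axis [ 0.741 -0.065  0.668] z [ 0.666 -0.058 -0.744]
```

Emit:
jog_arm:
  steps:
    - [-0.57, 0, 0.97, 0, 0, 0]
    - [-0.57, 0, 0.97, 0, 0, 0]
    - [-0.57, 0, 0.97, 0, 0, 0]
    - [-0.57, 0, 0.97, 0, 0, 0]
    - [-0.57, 0, 0.97, 0, 0, 0]
    - [-0.57, 0, 0.97, 0, 0, 0]
    - [-0.57, 0, 0.97, 0, 0, 0]
    - [-0.57, 0, 0.97, 0, 0, 0]
    - [-0.57, 0.06, 0.97, 0, 0, 0]
    - [0, 0, 0, 0, 0, 0]

```text
time_s: 16.57
position: [0.4219, 0.1077, 0.1748]
tcp_rot: [0.003, 0.946, -0.03, 0.322]
force: [-0.2, 0.2, -0.4]
opening: 0.0603
gripper_force: 0.0
```

Run:
```python
from h import *
snap('wrist','w4.png'); look('wrist',['knob','bar_tip'])
P,r=pose(); k=np.array([.4409,.1309,.1]); print(proj('wrist',k))
togo(k+.019*r.apply([0,0,1])); print(sense()['joint_pos'].round(2))
```

```text
knob [([0.44, 0.132, 0.096], 0.98, [278.0, 300.0]), ([0.666, 0.153, 0.007], 0.74, [264.0, 125.0])]
bar_tip [([0.472, 0.024, 0.101], 0.79, [428.0, 245.0]), ([0.558, 0.118, -0.002], 0.65, [299.0, 211.0])]
[[279.84067557 296.85798975]]
P [0.4218 0.1086 0.1766] units [-1.65 -1.11  4.54] x-axis [ 0.789 -0.054  0.612] z [ 0.611 -0.024 -0.791]
[ 0.26  0.01  2.38 -1.04  0.21  2.87]
```

View pics/w4.png

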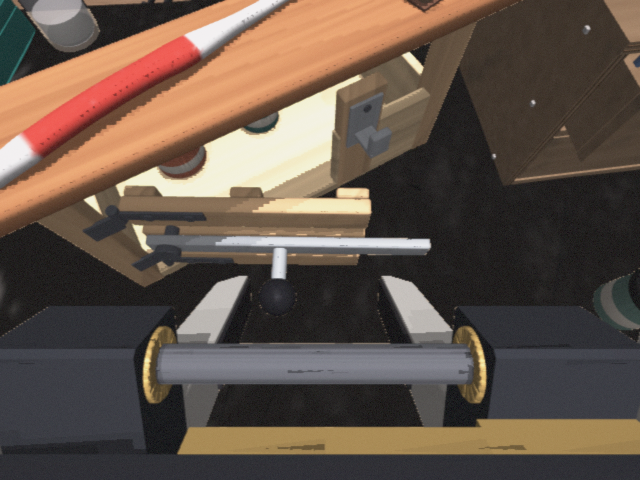

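The wrist view shows the knob at (278,298), offset left in the image. The last joint hit its limit (2.87) and the wrist is near singular. I'll back off and take the half-turned grasp, which puts j6 mid-range, and meanwhile fit a small kinematic model to pick a lean clear of the singularity.

Emit:
jog_arm:
  steps:
    - [0, 0, -1, 0, 0, 0]
    - [0, 0, -1, 0, 0, 0]
    - [0, 0, -1, 0, 0, 0]
    - [0, 0, -1, 0, 0, 0]
    - [0, 0, -1, 0, 0, -0.23]
    - [0, 0, 0, 0, 0, -0.23]
    - [0, 0, 0, 0, 0, -0.23]
    - [0, 0, 0, 0, 0, -0.23]
    - [0, 0, 0, 0, 0, -0.23]
    - [0, 0, 0, 0, 0, -0.23]

```text
time_s: 17.55
position: [0.3609, 0.1113, 0.2555]
tcp_rot: [0.117, 0.894, 0.31, 0.302]
force: [0.3, 0.5, -0.5]
opening: 0.0605
gripper_force: 0.0
```

Emit:
jog_arm:
  steps:
    - [0, 0, 0, 0, 0, -0.23]
    - [0, 0, 0, 0, 0, -0.23]
    - [0, 0, 0, 0, 0, -0.23]
    - [0, 0, 0, 0, 0, -0.23]
    - [0, 0, 0, 0, 0, -0.23]
    - [0, 0, 0, 0, 0, -0.23]
    - [0, 0, 0, 0, 0, -0.23]
    - [0, 0, 0, 0, 0, -0.23]
    - [0, 0, 0, 0, 0, -0.23]
    - [0, 0, 0, 0, 0, -0.23]

```text
time_s: 18.38
position: [0.3609, 0.1113, 0.2554]
tcp_rot: [0.267, 0.561, 0.762, 0.182]
force: [-0.4, -0.3, 0.2]
opening: 0.0605
gripper_force: 0.0
```

Emit:
jog_arm:
  steps:
    - [0, 0, 0, 0, 0, -0.23]
    - [0, 0, 0, 0, 0, -0.23]
    - [0, 0, 0, 0, 0, -0.23]
    - [0, 0, 0, 0, 0, -0.23]
    - [0, 0, 0, 0, 0, -0.23]
    - [0, 0, 0, 0, 0, -0.23]
    - [0, 0, 0, 0, 0, -0.23]
    - [0, 0, 0, 0, 0, -0.23]
    - [0, 0, 0, 0, 0, -0.23]
    - [0, 0, 0, 0, 0, -0.23]

```text
time_s: 19.22
position: [0.3609, 0.1113, 0.2554]
tcp_rot: [0.324, 0.031, 0.946, -0.001]
force: [-0.6, -0.1, 0.3]
opening: 0.0606
gripper_force: 0.0
```

```bash
cat > kin.py <<'E'
from h import *
from scipy.optimize import least_squares
D=[((-1.34459562,.350706528,1.65179868,0,1.13909478,-.0845829),(.16822575,-.5236284,.21862948)),
((.06,.27,1.52,0,1.35,1.2),(.5457,.0781,.3152)),((.48,-.32,2.25,-.63,.66,2.53),(.3796,.1375,.322)),((.26,.01,2.38,-1.04,.21,2.87),(.4218,.1086,.1766))]
def fk(j,p):
    h,L1,L2,e,d,a=p
    Rz=lambda t:R.from_euler('z',t); Ry=lambda t:R.from_euler('y',t)
    A=Rz(j[0]); f=A*Ry(j[1]+j[2])
    W=A.apply([a,0,h])+A.apply(Ry(j[1]).apply([0,0,L1]))+f.apply([e,0,L2])
    T=f*Rz(j[3])*Ry(j[4]); return W+T.apply([0,0,d]),T*Rz(j[5])
def fit():
    P,r=pose(); j=sense()['joint_pos']; E=D+[(j,P)]
    s=least_squares(lambda p:np.r_[np.concatenate([fk(a,p)[0]-b for a,b in E]),1e-3*(p-[.4,.45,.45,0,.3,0])],[.4,.45,.45,0,.3,0])
    C=fk(j,s.x)[1].inv()*r
    return s.x,C,[np.abs(fk(a,s.x)[0]-b).max().round(4) for a,b in E]
def ik(P,Rt,p,C,j0):
    f=lambda j:(lambda q:np.r_[(q[0]-P)*5,((q[1]*C).inv()*Rt).as_rotvec()])(fk(j,p))
    return least_squares(f,j0)
def tool(az,lean): # flipped grasp: tool -x forward/up
    a=np.radians(az);l=np.radians(lean); z=np.array([np.sin(l)*np.cos(a),np.sin(l)*np.sin(a),-np.cos(l)])
    x=-np.array([np.cos(l)*np.cos(a),np.cos(l)*np.sin(a),np.sin(l)]); return R.from_matrix(np.c_[x,np.cross(z,x),z])
E
python3 - <<'E'
from kin import *
p,C,res=fit(); print(p.round(3),C.as_rotvec().round(3),res); P,r=pose(); j=sense()['joint_pos']; print(P,j.round(3),sense()['time_s'],r.as_matrix().round(3).tolist())
np.save('kin.npy',p)
ko=np.array([.4405,.1309,.1]); o=np.load('pen.npy'); c,s=np.cos(o[2]),np.sin(o[2])
ks=np.array([o[0]-.05*c-.02*s,o[1]-.05*s+.02*c,.1]); print('shut knob',ks.round(4))
for k,azs in((ko,(-5,5,10,15,20,26)),(ks,(10,15,20,26))):
    for az in azs:
        for le in (32,36,40):
            q=tool(az,le); g=k+.019*q.apply([0,0,1]); s=ik(g,q,p,C,[.26,.1,2.2,-.5,.5,0]); print(k.round(2),az,le,s.x.round(2),round(s.cost,6))
E
```

```text
[ 0.175  0.373  0.359 -0.006  0.142  0.095] [-0.    -0.     1.571] [np.float64(0.0444), np.float64(0.0453), np.float64(0.019), np.float64(0.0221), np.float64(0.0129)]
[0.36088292 0.11130955 0.25538751] [ 0.343 -0.296  2.379 -0.505  0.488 -0.782] 19.2167 [[-0.789, 0.06, 0.612], [0.058, 0.998, -0.022], [-0.612, 0.018, -0.79]]
shut knob [0.5021 0.1163 0.1   ]
[0.44 0.13 0.1 ] -5 32 [ 0.35  0.38  2.3  -1.77  0.23  0.58] 0.0
[0.44 0.13 0.1 ] -5 36 [ 0.36  0.38  2.32 -2.05  0.29  0.87] 0.0
[0.44 0.13 0.1 ] -5 40 [ 0.36  0.39  2.34 -2.23  0.36  1.05] 0.0
[0.44 0.13 0.1 ] 5 32 [ 0.32  0.37  2.31  0.99 -0.15 -2.35] 0.0
[0.44 0.13 0.1 ] 5 36 [ 0.33  0.37  2.33  0.67 -0.22 -2.04] 0.0
[0.44 0.13 0.1 ] 5 40 [ 0.33  0.38  2.35  0.53 -0.31 -1.89] 0.0
[0.44 0.13 0.1 ] 10 32 [ 0.31  0.37  2.31  0.66 -0.12 -2.11] 0.0
[0.44 0.13 0.1 ] 10 36 [ 0.31  0.37  2.33  0.4  -0.2  -1.86] 0.0
[0.44 0.13 0.1 ] 10 40 [ 0.31  0.38  2.36  0.31 -0.3  -1.76] 0.0
[0.44 0.13 0.1 ] 15 32 [ 0.29  0.37  2.31  0.17 -0.1  -1.72] 0.0
[0.44 0.13 0.1 ] 15 36 [ 0.29  0.37  2.34  0.1  -0.19 -1.64] 0.0
[0.44 0.13 0.1 ] 15 40 [ 0.29
[... 505 characters left out ...]
 ] 10 36 [ 0.24  0.46  2.17  0.31 -0.12 -1.83] 0.0
[0.5  0.12 0.1 ] 10 40 [ 0.24  0.46  2.19  0.19 -0.21 -1.71] 0.0
[0.5  0.12 0.1 ] 15 32 [ 0.22  0.46  2.14 -0.85 -0.03 -0.75] 0.0
[0.5  0.12 0.1 ] 15 36 [ 0.22  0.46  2.17 -0.2  -0.11 -1.4 ] 0.0
[0.5  0.12 0.1 ] 15 40 [ 0.22  0.46  2.19 -0.12 -0.21 -1.48] 0.0
[0.5  0.12 0.1 ] 20 32 [ 0.21  0.46  2.14 -1.39 -0.07 -0.3 ] 0.0
[0.5  0.12 0.1 ] 20 36 [ 0.21  0.46  2.16 -0.66 -0.14 -1.03] 0.0
[0.5  0.12 0.1 ] 20 40 [ 0.21  0.47  2.19 -0.43 -0.22 -1.26] 0.0
[0.5  0.12 0.1 ] 26 32 [ 0.2   0.46  2.14 -1.56 -0.14 -0.23] 0.0
[0.5  0.12 0.1 ] 26 36 [ 0.19  0.46  2.16 -1.03 -0.18 -0.76] 0.0
[0.5  0.12 0.1 ] 26 40 [ 0.19  0.47  2.18 -0.74 -0.25 -1.05] 0.0
```

```bash
cat > patch.py <<'E'
s=open('kin.py').read()
s=s.replace("h,L1,L2,e,d,a=p","h,L1,L2,e,d,a,l1x,dx,b=p").replace("apply([a,0,h])","apply([a,b,h])").replace("apply([0,0,L1])","apply([l1x,0,L1])").replace("T.apply([0,0,d])","T.apply([dx,0,d])")
s=s.replace("[.4,.45,.45,0,.3,0]","[.4,.45,.45,0,.3,0,0,0,0]")
open('kin.py','w').write(s)
E
python3 patch.py
python3 - <<'E'
from kin import *
p,C,res=fit(); print(p.round(3),res); np.save('kin.npy',p)
ko=np.array([.4405,.1309,.1]); ks=np.array([.502,.1163,.1]); j=sense()['joint_pos']
for k,azs in((ko,(-5,5,10,15,26)),(ks,(5,10,15,26))):
    for az in azs:
        for le in (32,38,44):
            q=tool(az,le); g=k+.019*q.apply([0,0,1]); s=ik(g,q,p,C,j); print(k.round(2),az,le,s.x.round(2),round(s.cost,6))
E
```

```text
[ 0.261  0.482  0.442  0.042  0.273 -0.003  0.002  0.     0.046] [np.float64(0.0009), np.float64(0.0006), np.float64(0.0007), np.float64(0.0007), np.float64(0.0012)]
[0.44 0.13 0.1 ] -5 32 [ 0.3   0.32  2.3  -1.57  0.2   0.33] 0.0
[0.44 0.13 0.1 ] -5 38 [ 0.33  0.34  2.35  1.   -0.3  -2.22] 0.0
[0.44 0.13 0.1 ] -5 44 [ 0.35  0.38  2.39  0.75 -0.45 -1.94] 0.0
[0.44 0.13 0.1 ] 5 32 [ 0.23  0.31  2.32 -2.03  0.09  0.59] 0.0
[0.44 0.13 0.1 ] 5 38 [ 0.24  0.33  2.37  0.42 -0.23 -1.86] 0.0
[0.44 0.13 0.1 ] 5 44 [ 0.25  0.36  2.42  0.29 -0.42 -1.71] 0.0
[0.44 0.13 0.1 ] 10 32 [ 0.2   0.3   2.32  0.24 -0.05 -1.79] 0.0
[0.44 0.13 0.1 ] 10 38 [ 0.2   0.32  2.38  0.06 -0.22 -1.61] 0.0
[0.44 0.13 0.1 ] 10 44 [ 0.2   0.36  2.43  0.04 -0.42 -1.59] 0.0
[0.44 0.13 0.1 ] 15 32 [ 0.16  0.3   2.33 -0.89 -0.07 -0.77] 0.0
[0.44 0.13 0.1 ] 15 38 [ 0.15  0.32  2.38 -0.3  -0.23 -1.37] 0.0
[0.44 0.13 0.1 ] 15 44 [ 0.14  0.36  2.43 -0.2  -0.42 -1.47] 0.0
[0.44 0.13 0.1 ] 26 32 [ 0.08  0.31  2.32 -1.51 -0.19 -0.38] 0.0
[0.44 0.13 0.1 ] 26 38 [ 0.06  0.32  2.38 -0.93 -0.3  -0.98] 0.0
[0.44 0.13 0.1 ] 26 44 [ 0.03  0.36  2.42 -0.7  -0.46 -1.24] 0.0
[0.5  0.12 0.1 ] 5 32 [ 0.16  0.38  2.19 -1.16  0.04 -0.35] 0.0
[0.5  0.12 0.1 ] 5 38 [ 0.16  0.39  2.25  0.29 -0.16 -1.8 ] 0.0
[0.5  0.12 0.1 ] 5 44 [ 0.17  0.41  2.3   0.16 -0.34 -1.67] 0.0
[0.5  0.12 0.1 ] 10 32 [ 0.13  0.37  2.2   1.07  0.03 -2.68] 0.0
[0.5  0.12 0.1 ] 10 38 [ 0.12  0.39  2.25 -0.2  -0.16 -1.42] 0.0
[0.5  0.12 0.1 ] 10 44 [ 0.12  0.41  2.3  -0.11 -0.34 -1.5 ] 0.0
[0.5  0.12 0.1 ] 15 32 [ 0.1   0.37  2.2  -1.79 -0.09  0.08] 0.0
[0.5  0.12 0.1 ] 15 38 [ 0.09  0.39  2.25 -0.62 -0.19 -1.1 ] 0.0
[0.5  0.12 0.1 ] 15 44 [ 0.08  0.41  2.3  -0.38 -0.36 -1.35] 0.0
[0.5  0.12 0.1 ] 26 32 [ 0.03  0.38  2.19  1.31  0.23 -3.24] 0.0
[0.5  0.12 0.1 ] 26 38 [ 0.01  0.39  2.24 -1.21 -0.29 -0.73] 0.0
[0.5  0.12 0.1 ] 26 44 [-0.02  0.42  2.29 -0.89 -0.42 -1.08] 0.0
```

The model now fits to about 1 mm. The good configuration for a 44° lean has j4 near π (j5≈0.4, j6≈-1.7). I'll reach it by rolling j4 round with the wrist centre held fixed.

```bash
cat >> kin.py <<'E'
def toolu(az,lean): return tool(az,lean)*R.from_euler('z',np.pi)
def delta(A,B): # pose A->B in tool units
    return np.r_[A[1].inv().apply(B[0]-A[0])/.02,np.degrees((A[1].inv()*B[1]).as_rotvec())/30].round(3)
def model():
    p=np.load('kin.npy'); P,r=pose(); j=sense()['joint_pos']; return p,R.from_euler('z',np.pi/2),j
def fkt(j,p,C): q=fk(j,p); return q[0],q[1]*C
E
python3 - <<'E'
from kin import *
p,C,j=model(); print(j.round(3),(pose()[0]-fkt(j,p,C)[0]).round(4),(pose()[1].inv()*fkt(j,p,C)[1]).magnitude())
j2=j.copy(); j2[3]+=.12; d=delta(fkt(j,p,C),fkt(j2,p,C)); print('row',d)
# simulate rounded rows
A=fkt(j,p,C); jj=j.copy(); row=d.round(2)
for i in range(29):
    P=A[0]+A[1].apply(row[:3]*.02); Rr=A[1]*R.from_rotvec(np.radians(row[3:]*30)); A=(P,Rr); s=ik(P,Rr,p,C,jj); jj=s.x
    if i%7==0 or i==28: print(i,jj.round(2),P.round(3),Rr.apply([0,0,1]).round(2),s.cost<1e-6)
k=np.array([.4405,.1309,.1]); q=toolu(-3,44); g=k-.041*q.apply([0,0,1]); s=ik(g,q,p,C,[.3,.2,2.3,3.6,.45,-1.8]); print('pre',g.round(3),s.x.round(2),s.cost,'from end',delta(A,(g,q)))
E
```

```text
[ 0.343 -0.296  2.379 -0.505  0.488 -0.782] [-0.0002 -0.0002  0.0012] 7.164347536494991e-16
row [ 0.515  0.569 -0.022 -0.076  0.076  0.202]
0 [ 0.34 -0.3   2.38 -0.38  0.49 -0.8 ] [0.353 0.124 0.248] [ 0.58  0.02 -0.81] True
7 [ 0.32 -0.3   2.38  0.52  0.51 -0.87] [0.318 0.222 0.252] [ 0.45  0.4  -0.8 ] True
14 [ 0.31 -0.3   2.39  1.36  0.55 -0.87] [0.331 0.298 0.323] [ 0.5   0.69 -0.52] True
21 [ 0.31 -0.3   2.4   2.16  0.57 -0.82] [0.382 0.3   0.415] [ 0.7   0.7  -0.17] True
28 [ 0.33 -0.29  2.41  2.96  0.57 -0.77] [0.438 0.227 0.466] [0.91 0.42 0.02] True
pre [0.412 0.132 0.129] [ 0.4   0.19  2.46  4.1   0.38 -2.16] 8.345928460902496e-22 from end [-10.971  13.187  -3.51   -1.332  -1.189  -0.799]
```

Emit:
jog_arm:
  steps:
    - [0.52, 0.57, -0.02, -0.08, 0.08, 0.2]
    - [0.52, 0.57, -0.02, -0.08, 0.08, 0.2]
    - [0.52, 0.57, -0.02, -0.08, 0.08, 0.2]
    - [0.52, 0.57, -0.02, -0.08, 0.08, 0.2]
    - [0.52, 0.57, -0.02, -0.08, 0.08, 0.2]
    - [0.52, 0.57, -0.02, -0.08, 0.08, 0.2]
    - [0.52, 0.57, -0.02, -0.08, 0.08, 0.2]
    - [0.52, 0.57, -0.02, -0.08, 0.08, 0.2]
    - [0.52, 0.57, -0.02, -0.08, 0.08, 0.2]
    - [0.52, 0.57, -0.02, -0.08, 0.08, 0.2]

```text
time_s: 20.05
position: [0.3173, 0.2502, 0.269]
tcp_rot: [0.086, 0.431, 0.825, 0.354]
force: [-0.2, -0.6, -0.1]
opening: 0.0605
gripper_force: 0.0
```

Run:
```python
from kin import *
p,C,j=model(); print(j.round(2),pose()[0].round(3))
```

```text
[ 0.3  -0.3   2.39  0.79  0.53 -0.9 ] [0.317 0.25  0.269]
```

Tracking as modelled, so I'll continue the roll.

Emit:
jog_arm:
  steps:
    - [0.52, 0.57, -0.02, -0.08, 0.08, 0.2]
    - [0.52, 0.57, -0.02, -0.08, 0.08, 0.2]
    - [0.52, 0.57, -0.02, -0.08, 0.08, 0.2]
    - [0.52, 0.57, -0.02, -0.08, 0.08, 0.2]
    - [0.52, 0.57, -0.02, -0.08, 0.08, 0.2]
    - [0.52, 0.57, -0.02, -0.08, 0.08, 0.2]
    - [0.52, 0.57, -0.02, -0.08, 0.08, 0.2]
    - [0.52, 0.57, -0.02, -0.08, 0.08, 0.2]
    - [0.52, 0.57, -0.02, -0.08, 0.08, 0.2]
    - [0.52, 0.57, -0.02, -0.08, 0.08, 0.2]

```text
time_s: 20.88
position: [0.366, 0.308, 0.3934]
tcp_rot: [-0.181, 0.675, 0.415, 0.582]
force: [0.2, 0.9, 0.5]
opening: 0.0604
gripper_force: 0.0
```

Emit:
jog_arm:
  steps:
    - [0.52, 0.57, -0.02, -0.08, 0.08, 0.2]
    - [0.52, 0.57, -0.02, -0.08, 0.08, 0.2]
    - [0.52, 0.57, -0.02, -0.08, 0.08, 0.2]
    - [0.52, 0.57, -0.02, -0.08, 0.08, 0.2]
    - [0.52, 0.57, -0.02, -0.08, 0.08, 0.2]
    - [0.52, 0.57, -0.02, -0.08, 0.08, 0.2]
    - [0.52, 0.57, -0.02, -0.08, 0.08, 0.2]
    - [0.52, 0.57, -0.02, -0.08, 0.08, 0.2]
    - [0.52, 0.57, -0.02, -0.08, 0.08, 0.2]
    - [0.52, 0.57, -0.02, -0.08, 0.08, 0.2]

```text
time_s: 21.72
position: [0.4442, 0.2112, 0.469]
tcp_rot: [-0.385, 0.682, -0.141, 0.606]
force: [0.3, -0.7, 0.7]
opening: 0.0604
gripper_force: 0.0
```

```bash
cat >> kin.py <<'E'
def plan(poses,n,j,show=True):
    """joint-space interpolated path from joints j to joints of pose (P,R,seed); prints n tool-frame rows"""
    p,C,_=model(); 
def rows_joint(j,jt,n,A):
    p,C,_=model(); off=A[0]-fkt(j,p,C)[0]; out=[]; cur=A; jj=np.array(j); mx=0
    for i in range(1,n+1):
        q=fkt(j+(jt-j)*i/n,p,C); d=delta(cur,(q[0]+off,q[1])).round(2); out.append(d.tolist())
        cur=(cur[0]+cur[1].apply(d[:3]*.02),cur[1]*R.from_rotvec(np.radians(d[3:]*30)))
    return out,cur
E
python3 - <<'E'
from kin import *
p,C,j=model(); print(j.round(2),pose()[0].round(3),sense()['time_s'])
k=np.array([.4405,.1309,.1])
for az,le in((-3,44),(3,44),(8,44),(5,42)):
    q=toolu(az,le); g=k-.041*q.apply([0,0,1]); s=ik(g,q,p,C,[.3,.2,2.3,3.4,.45,-1.7]); print(az,le,g.round(3),s.x.round(2),s.cost<1e-6)
    if az==3: jt=s.x
for n in(14,18):
    o,c=rows_joint(j,jt,n,pose()); a=np.array(o); print(n,'max rot deg',(np.linalg.norm(a[:,3:],axis=1)*30).max(),'max mm',np.linalg.norm(a[:,:3],axis=1).max()*20,np.abs(a[:,:3]).max())
    q=(pose()[0]*0,0); print(*o,sep='\n'); print(c[0].round(4),c[1].apply([0,0,1]).round(3))
E
```

```text
[ 0.33 -0.29  2.42  3.09  0.59 -0.75] [0.444 0.211 0.469] 21.7167
-3 44 [0.412 0.132 0.129] [ 0.4   0.19  2.46  4.1   0.38 -2.16] True
3 44 [0.412 0.129 0.129] [ 0.31  0.17  2.49  3.74  0.32 -1.96] True
8 44 [0.412 0.127 0.129] [ 0.23  0.16  2.5   3.37  0.29 -1.72] True
5 42 [0.413 0.129 0.13 ] [ 0.27  0.15  2.47  3.69  0.24 -1.97] True
14 max rot deg 4.705316142407437 max mm 26.07374158037162 1.14
[-0.6, 1.14, 0.2, -0.11, -0.04, -0.09]
[-0.68, 1.09, 0.21, -0.11, -0.06, -0.09]
[-0.75, 1.04, 0.22, -0.1, -0.06, -0.09]
[-0.81, 0.99, 0.23, -0.1, -0.06, -0.09]
[-0.87, 0.93, 0.23, -0.1, -0.08, -0.09]
[-0.92, 0.86, 0.24, -0.09, -0.08, -0.09]
[-0.97, 0.79, 0.25, -0.08, -0.09, -0.09]
[-1.02, 0.73, 0.25, -0.08, -0.09, -0.09]
[-1.04, 0.65, 0.27, -0.07, -0.1, -0.09]
[-1.08, 0.59, 0.27, -0.06, -0.1, -0.09]
[-1.1, 0.5, 0.27, -0.06, -0.11, -0.09]
[-1.12, 0.44, 0.29, -0.05, -0.11, -0.1]
[-1.12, 0.35, 0.29, -0.04, -0.11, -0.09]
[-1.14, 0.28, 0.29, -0.03, -0.11, -0.09]
[0.4134 0.1309 0.1345] [ 0.695  0.035 -0.718]
18 max rot deg 3.806573262134856 max mm 20.382345301755635 0.89
[-0.47, 0.89, 0.16, -0.09, -0.03, -0.07]
[-0.51, 0.86, 0.17, -0.08, -0.04, -0.07]
[-0.55, 0.82, 0.18, -0.08, -0.04, -0.07]
[-0.6, 0.8, 0.17, -0.09, -0.05, -0.07]
[-0.64, 0.76, 0.18, -0.07, -0.06, -0.07]
[-0.66, 0.73, 0.19, -0.08, -0.05, -0.07]
[-0.71, 0.69, 0.19, -0.07, -0.06, -0.07]
[-0.73, 0.65, 0.2, -0.07, -0.07, -0.07]
[-0.76, 0.61, 0.2, -0.06, -0.07, -0.07]
[-0.79, 0.56, 0.21, -0.06, -0.07, -0.07]
[-0.8, 0.52, 0.2, -0.06, -0.07, -0.07]
[-0.83, 0.48, 0.22, -0.05, -0.08, -0.07]
[-0.84, 0.44, 0.21, -0.05, -0.08, -0.07]
[-0.86, 0.39, 0.22, -0.04, -0.09, -0.08]
[-0.87, 0.34, 0.23, -0.04, -0.08, -0.07]
[-0.87, 0.29, 0.23, -0.03, -0.09, -0.07]
[-0.88, 0.26, 0.24, -0.03, -0.08, -0.07]
[-0.88, 0.2, 0.23, -0.03, -0.09, -0.07]
[0.4135 0.131  0.1345] [ 0.695  0.034 -0.718]
```

Emit:
jog_arm:
  steps:
    - [0, 0, -1, 0, 0, 0]
    - [0, 0, -1, 0, 0, 0]
    - [-0.47, 0.89, 0.16, -0.09, -0.03, -0.07]
    - [-0.51, 0.86, 0.17, -0.08, -0.04, -0.07]
    - [-0.55, 0.82, 0.18, -0.08, -0.04, -0.07]
    - [-0.6, 0.8, 0.17, -0.09, -0.05, -0.07]
    - [-0.64, 0.76, 0.18, -0.07, -0.06, -0.07]
    - [-0.66, 0.73, 0.19, -0.08, -0.05, -0.07]
    - [-0.71, 0.69, 0.19, -0.07, -0.06, -0.07]
    - [-0.73, 0.65, 0.2, -0.07, -0.07, -0.07]

```text
time_s: 22.55
position: [0.4279, 0.1596, 0.3121]
tcp_rot: [-0.187, 0.81, -0.096, 0.548]
force: [0.0, 1.0, 0.2]
opening: 0.0599
gripper_force: 0.0
```

Emit:
jog_arm:
  steps:
    - [-0.76, 0.61, 0.2, -0.06, -0.07, -0.07]
    - [-0.79, 0.56, 0.21, -0.06, -0.07, -0.07]
    - [-0.8, 0.52, 0.2, -0.06, -0.07, -0.07]
    - [-0.83, 0.48, 0.22, -0.05, -0.08, -0.07]
    - [-0.84, 0.44, 0.21, -0.05, -0.08, -0.07]
    - [-0.86, 0.39, 0.22, -0.04, -0.09, -0.08]
    - [-0.87, 0.34, 0.23, -0.04, -0.08, -0.07]
    - [-0.87, 0.29, 0.23, -0.03, -0.09, -0.07]
    - [-0.88, 0.26, 0.24, -0.03, -0.08, -0.07]
    - [-0.88, 0.2, 0.23, -0.03, -0.09, -0.07]

```text
time_s: 23.38
position: [0.3764, 0.1151, 0.1328]
tcp_rot: [-0.006, 0.926, 0.027, 0.375]
force: [0.2, -0.2, 0.3]
opening: 0.0603
gripper_force: 0.0
```

Run:
```python
from kin import *
p,C,j=model(); snap('wrist','w5.png'); look('wrist',['knob','bar_tip','bar_pivot','hinge','catch'])
P,r=pose(); print(P.round(4),r.apply([0,0,1]).round(3),r.apply([0,1,0]).round(3),j.round(2),sense()['time_s'])
k=np.array([.4405,.1309,.1]); print(proj('wrist',k)); togo(k+.019*r.apply([0,0,1]))
g=cv2.imread('pics/w5.png',0); n,l,st,ce=cv2.connectedComponentsWithStats((g<40).astype(np.uint8)); 
for i in range(1,n):
    if 200<st[i,4]<8000: print('dark',st[i],ce[i].round(1))
```

```text
knob [([0.442, 0.134, 0.096], 0.64, [288.0, 217.0]), ([0.472, 0.025, 0.101], 0.2, [454.0, 182.0])]
bar_tip [([0.472, 0.024, 0.102], 0.85, [456.0, 183.0])]
bar_pivot [([0.485, 0.204, 0.096], 0.67, [195.0, 162.0])]
hinge [([0.501, 0.24, 0.103], 0.82, [147.0, 137.0])]
catch [([0.579, 0.057, 0.102], 0.81, [398.0, 77.0])]
[0.377  0.1151 0.1337] [ 0.697  0.032 -0.717] [ 0.053 -0.999  0.007] [ 0.3   0.1   2.58  3.7   0.35 -1.92] 23.6833
[[292.51506763 217.96087401]]
P [0.377  0.1151 0.1337] units [ 1.13 -0.63  4.39] x-axis [0.715 0.043 0.697] z [ 0.697  0.032 -0.717]
dark [422   0  50  37 925] [450.1  12. ]
dark [ 72  27  23  44 315] [83.7 43.1]
dark [267  49  43  19 371] [288.3  60.5]
```

View pics/w5.png

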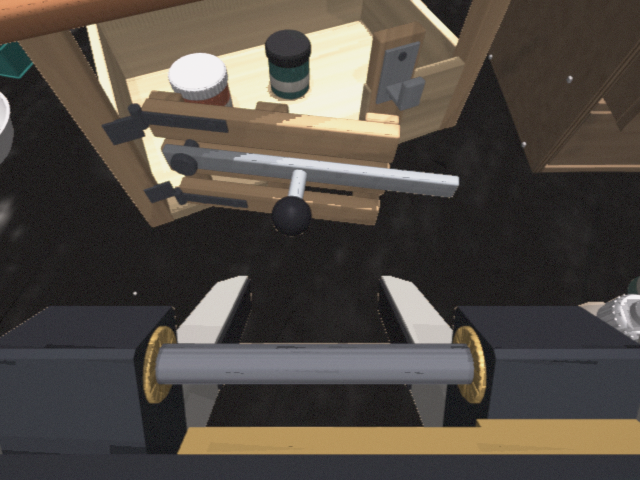

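The wrist view shows the knob at (291,216), against a predicted (292,218). The white pot at (200,75) and pen pot at (290,60) are in the pen, and the catch is at (400,80). Approaching the knob.

Emit:
jog_arm:
  steps:
    - [0.57, -0.33, 0.4, 0, 0, 0]
    - [0.56, -0.32, 0.5, 0, 0, 0]
    - [0, 0, 0.9, 0, 0, 0]
    - [0, 0, 0.9, 0, 0, 0]
    - [0, 0, 0.8, 0, 0, 0]
    - [0, 0, 0.6, 0, 0, 0]
    - [0, 0, 0.3, 0, 0, 0]
    - [0, 0, 0, 0, 0, 0]
    - [0, 0, 0, 0, 0, 0]

```text
time_s: 24.43
position: [0.453, 0.1314, 0.0854]
tcp_rot: [-0.006, 0.927, 0.026, 0.375]
force: [-0.3, 0.7, -0.4]
opening: 0.0604
gripper_force: 0.0
```

Run:
```python
from kin import *
p,C,j=model(); P,r=pose(); print(P.round(4),r.apply([0,0,1]).round(3),j.round(2),sense()['force'])
togo(np.array([.4405,.1309,.1])+.019*r.apply([0,0,1]))
```

```text
[0.453  0.1314 0.0854] [ 0.695  0.031 -0.719] [ 0.28  0.38  2.43  3.52  0.45 -1.76] [-0.33336611  0.65447938 -0.42591573]
P [0.453  0.1314 0.0854] units [ 0.06 -0.   -0.01] x-axis [0.717 0.044 0.695] z [ 0.695  0.031 -0.719]
```

Now close on the ball.

Emit:
jog_arm:
  steps:
    - [0, 0, 0, 0, 0, 0]
    - [0, 0, 0, 0, 0, 0]
    - [0, 0, 0, 0, 0, 0]
    - [0, 0, 0, 0, 0, 0]
    - [0, 0, 0, 0, 0, 0]
    - [0, 0, 0, 0, 0, 0]
    - [0, 0, 0, 0, 0, 0]
  fingers: 1

```text
time_s: 25.02
position: [0.4545, 0.1322, 0.0859]
tcp_rot: [-0.006, 0.926, 0.027, 0.376]
force: [6.3, 7.7, -0.8]
opening: 0.0247
gripper_force: 30.0
```

Run:
```python
from kin import *
p,C,j=model(); P,r=pose(); o=np.load('pen.npy'); th0=o[2]; c,s=np.cos(th0),np.sin(th0)
H=np.array([o[0]-.13*s,o[1]+.13*c])
k=P-.019*r.apply([0,0,1]); print('ball',k.round(4),sense()['opening'],sense()['gripper_force'])
# current gate angle from ball about hinge
d=k[:2]-H; print('hinge',H.round(4),'r',np.linalg.norm(d).round(4)); g0=np.arctan2(-.11,-.05)+th0-np.arctan2(d[1],d[0]); g0=(g0+np.pi)%(2*np.pi)-np.pi; print('gate',g0)
r0=np.linalg.norm(d)
def ball(g,l):  # gate angle, latch angle
    a=th0-g; u=np.array([np.cos(a),np.sin(a)]); v=np.array([-np.sin(a),np.cos(a)])
    q=H-.05*u-(.03+.08*np.cos(l))*v; return np.array([*q,k[2]+.08*np.sin(l)])
print('model ball',ball(g0,0).round(4))
off=k-ball(g0,0); cur=(P,r); az0=np.degrees(np.arctan2(*r.apply([0,0,1])[[1,0]])); le=44; jj=j
seq=[(g0,.08),(g0,.16),(g0,.24),(g0,.24)]+[(g,.24) for g in np.linspace(g0,0.0,14)[1:]]
out=[]
for i,(g,l) in enumerate(seq):
    f=1-g/g0; az=az0+f*(22-az0); q=toolu(az,44); q=R.from_rotvec(np.zeros(3))*q
    b=ball(g,l)+off*(1-f); t=b+.019*q.apply([0,0,1]); rt=q if i>3 else r
    if i<=3: t=b+.019*r.apply([0,0,1])
    dd=delta(cur,(t,rt)).round(2); cur=(cur[0]+cur[1].apply(dd[:3]*.02),cur[1]*R.from_rotvec(np.radians(dd[3:]*30)))
    s_=ik(*cur,p,C,jj); dj=s_.x-jj; jj=s_.x
    print(dd.tolist(),round(g,2),'j',jj.round(2)[3:],'dj/dt max',(np.abs(dj)*12).max().round(2),t.round(3))
```

```text
ball [0.4413 0.1316 0.0996] 0.024683318972268074 29.998780488967896
hinge [0.4983 0.2371] r 0.1199
gate 0.5268476104109947
model ball [0.4408 0.1308 0.0996]
[0.22, -0.01, -0.23, 0.0, 0.0, 0.0] 0.53 j [ 3.56  0.41 -1.8 ] dj/dt max 0.51 [0.455 0.132 0.092]
[0.23, -0.04, -0.22, 0.0, 0.0, 0.0] 0.53 j [ 3.59  0.39 -1.83] dj/dt max 0.33 [0.455 0.133 0.099]
[0.22, -0.06, -0.22, 0.0, 0.0, 0.0] 0.53 j [ 3.62  0.37 -1.86] dj/dt max 0.4 [0.455 0.135 0.105]
[0.0, 0.0, -0.0, 0.0, 0.0, 0.0] 0.53 j [ 3.62  0.37 -1.86] dj/dt max 0.0 [0.455 0.135 0.105]
[0.15, 0.11, 0.14, 0.04, -0.01, -0.01] 0.49 j [ 3.52  0.35 -1.79] dj/dt max 1.27 [0.459 0.133 0.105]
[0.15, 0.11, 0.14, 0.03, 0.0, -0.04] 0.45 j [ 3.42  0.34 -1.74] dj/dt max 1.11 [0.463 0.131 0.105]
[0.15, 0.1, 0.15, 0.03, 0.0, -0.03] 0.41 j [ 3.33  0.33 -1.69] dj/dt max 1.12 [0.467 0.129 0.105]
[0.15, 0.1, 0.15, 0.04, 0.0, -0.04] 0.36 j [ 3.21  0.33 -1.61] dj/dt max 1.45 [0.472 0.128 0.105]
[0.15, 0.09, 0.14, 0.03, 0.0, -0.04] 0.32 j [ 3.12  0.32 -1.56] dj/dt max 1.12 [0.476 0.127 0.105]
[0.15, 0.09, 0.15, 0.04, 0.0, -0.03] 0.28 j [ 3.    0.32 -1.48] dj/dt max 1.44 [0.481 0.125 0.105]
[0.16, 0.09, 0.15, 0.03, 0.0, -0.04] 0.24 j [ 2.9   0.32 -1.42] dj/dt max 1.12 [0.485 0.125 0.105]
[0.15, 0.09, 0.15, 0.04, 0.0, -0.03] 0.2 j [ 2.78  0.32 -1.34] dj/dt max 1.41 [0.49  0.124 0.105]
[0.16, 0.08, 0.15, 0.03, 0.0, -0.04] 0.16 j [ 2.7   0.32 -1.29] dj/dt max 1.06 [0.495 0.123 0.105]
[0.16, 0.08, 0.15, 0.04, 0.0, -0.03] 0.12 j [ 2.59  0.33 -1.22] dj/dt max 1.32 [0.499 0.123 0.105]
[0.16, 0.08, 0.16, 0.03, 0.0, -0.04] 0.08 j [ 2.5   0.33 -1.17] dj/dt max 0.98 [0.504 0.123 0.105]
[0.16, 0.07, 0.15, 0.03, 0.0, -0.04] 0.04 j [ 2.43  0.34 -1.12] dj/dt max 0.95 [0.509 0.123 0.105]
[0.16, 0.07, 0.15, 0.04, 0.0, -0.03] 0.0 j [ 2.33  0.35 -1.06] dj/dt max 1.17 [0.513 0.123 0.105]
```

Ball gripped. Lifting the bar about 19 mm (0.24 rad), then swinging part way.

Emit:
jog_arm:
  steps:
    - [0.22, -0.01, -0.23, 0, 0, 0]
    - [0.23, -0.04, -0.22, 0, 0, 0]
    - [0.22, -0.06, -0.22, 0, 0, 0]
    - [0, 0, 0, 0, 0, 0]

```text
time_s: 25.35
position: [0.4541, 0.1344, 0.1052]
tcp_rot: [-0.006, 0.926, 0.027, 0.376]
force: [2.7, 5.9, 0.8]
opening: 0.0246
gripper_force: 30.0
```

Emit:
jog_arm:
  steps:
    - [0.15, 0.11, 0.14, 0.04, 0, -0.02]
    - [0.15, 0.11, 0.14, 0.03, 0, -0.04]
    - [0.15, 0.1, 0.15, 0.03, 0, -0.03]
    - [0.15, 0.1, 0.15, 0.04, 0, -0.04]
    - [0.15, 0.09, 0.14, 0.03, 0, -0.04]
    - [0.15, 0.09, 0.15, 0.04, 0, -0.03]
    - [0.16, 0.09, 0.15, 0.03, 0, -0.04]
    - [0, 0, 0, 0, 0, 0]

```text
time_s: 26.02
position: [0.4843, 0.1241, 0.1037]
tcp_rot: [-0.041, 0.921, 0.11, 0.372]
force: [1.2, 13.2, -3.3]
opening: 0.0244
gripper_force: 30.0
```

Run:
```python
from kin import *
for c in('scene','top'): snap(c,c+'9.png'); print(c); look(c,['knob','bar_tip','bar_pivot'])
p,C,j=model(); P,r=pose(); print('ball',(P-.019*r.apply([0,0,1])).round(4),j.round(2),sense()['force'].round(1),sense()['time_s'],r.apply([0,0,1]).round(3))
```

```text
scene
knob [([0.48, 0.118, 0.116], 0.82, [281.0, 300.0])]
bar_tip [([0.532, 0.03, 0.139], 0.9, [291.0, 262.0])]
bar_pivot [([0.495, 0.207, 0.102], 0.84, [250.0, 322.0])]
top
knob [([0.474, 0.123, 0.115], 0.71, [245.0, 261.0])]
bar_tip [([0.534, 0.026, 0.137], 0.63, [284.0, 235.0]), ([0.619, 0.24, 0.016], 0.43, [209.0, 210.0])]
bar_pivot []
ball [0.4708 0.1213 0.1173] [ 0.12  0.33  2.38  2.91  0.35 -1.44] [ 0.4  6.1 -1.4] 26.4167 [ 0.676  0.156 -0.72 ]
```

Emit:
jog_arm:
  steps:
    - [0.15, 0.06, 0.15, 0.04, 0, -0.03]
    - [0.16, 0.06, 0.15, 0.03, 0, -0.04]
    - [0.16, 0.06, 0.15, 0.04, 0, -0.03]
    - [0.16, 0.06, 0.16, 0.03, 0, -0.04]
    - [0, 0, 0, 0, 0, 0]

```text
time_s: 26.83
position: [0.5021, 0.1231, 0.1032]
tcp_rot: [-0.06, 0.915, 0.155, 0.368]
force: [-1.4, -2.3, -1.5]
opening: 0.0245
gripper_force: 30.0
```

Emit:
jog_arm:
  steps:
    - [0.16, 0.05, 0.15, 0.03, 0, -0.04]
    - [0.16, 0.05, 0.15, 0.03, 0, -0.03]
    - [0, 0, 0, 0, 0, 0]

```text
time_s: 27.08
position: [0.5112, 0.1236, 0.1033]
tcp_rot: [-0.068, 0.911, 0.177, 0.367]
force: [-1.5, -9.8, 1.2]
opening: 0.0248
gripper_force: 30.0
```

Run:
```python
from kin import *
for c in('scene','top'): snap(c,c+'10.png'); print(c); look(c,['knob','bar_tip','bar_pivot','hinge'])
p,C,j=model(); P,r=pose(); print('ball',(P-.019*r.apply([0,0,1])).round(4),j.round(2),sense()['force'].round(1),sense()['time_s'],r.apply([0,0,1]).round(3))
```

```text
scene
knob [([0.5, 0.119, 0.116], 0.57, [275.0, 296.0])]
bar_tip []
bar_pivot [([0.504, 0.205, 0.098], 0.58, [248.0, 321.0])]
hinge [([0.503, 0.238, 0.101], 0.72, [238.0, 329.0])]
top
knob [([0.502, 0.118, 0.116], 0.44, [248.0, 249.0])]
bar_tip [([0.383, -0.057, -0.001], 0.59, [320.0, 298.0])]
bar_pivot [([0.498, 0.119, 0.117], 0.4, [247.0, 251.0])]
hinge []
ball [0.4983 0.1189 0.117 ] [ 0.02  0.37  2.31  2.4   0.36 -1.13] [ -1.1 -14.3   1. ] 27.5833 [ 0.644  0.252 -0.722]
```

Emit:
jog_arm:
  steps:
    - [0.12, 0.1, 0.12, 0.02, 0, -0.03]
    - [0, 0, 0, 0, 0, 0]
    - [0, 0, 0, 0, 0, 0]

```text
time_s: 27.83
position: [0.5136, 0.1237, 0.1028]
tcp_rot: [-0.07, 0.909, 0.186, 0.366]
force: [-5.8, -7.3, 1.1]
opening: 0.0247
gripper_force: 30.0
```

Emit:
jog_arm:
  steps:
    - [0.12, 0.06, 0.12, 0, 0, 0]
    - [0, 0, 0, 0, 0, 0]
    - [0, 0, 0, 0, 0, 0]

```text
time_s: 28.08
position: [0.5144, 0.1236, 0.1007]
tcp_rot: [-0.069, 0.91, 0.186, 0.363]
force: [-17.8, -8.2, -0.2]
opening: 0.0243
gripper_force: 30.0
```

The gate is against its stop: about 20 N along pen -x, and the ball is at the shut position. Lowering the bar behind the lip.

Emit:
jog_arm:
  steps:
    - [-0.17, 0, 0.17, 0, 0, 0]
    - [-0.17, 0, 0.17, 0, 0, 0]
    - [0, 0, 0, 0, 0, 0]
    - [0, 0, 0, 0, 0, 0]

```text
time_s: 28.42
position: [0.5147, 0.1228, 0.091]
tcp_rot: [-0.069, 0.911, 0.185, 0.363]
force: [-12.9, -13.7, -2.6]
opening: 0.0246
gripper_force: 30.0
```

Run:
```python
from kin import *
for c in('scene','top'): snap(c,c+'11.png'); print(c); look(c,['knob','bar_tip','bar_pivot','catch'])
p,C,j=model(); P,r=pose(); print('ball',(P-.019*r.apply([0,0,1])).round(4),j.round(2),sense()['force'].round(1),sense()['time_s'],r.apply([0,0,1]).round(3))
```

```text
scene
knob [([0.506, 0.205, 0.101], 0.67, [248.0, 320.0]), ([0.507, 0.114, 0.102], 0.39, [274.0, 296.0])]
bar_tip [([0.523, 0.16, 0.227], 0.62, [252.0, 274.0])]
bar_pivot [([0.504, 0.205, 0.104], 0.58, [248.0, 319.0])]
catch [([0.574, 0.053, 0.1], 0.9, [273.0, 267.0])]
top
knob [([0.502, 0.117, 0.107], 0.5, [249.0, 250.0]), ([0.583, 0.031, 0.224], 0.26, [279.0, 207.0])]
bar_tip []
bar_pivot []
catch [([0.578, 0.054, 0.098], 0.58, [275.0, 219.0]), ([0.433, -0.17, -0.006], 0.42, [362.0, 278.0])]
ball [0.5027 0.1179 0.105 ] [ 0.01  0.4   2.3   2.39  0.38 -1.15] [-12.7 -12.9  -2.4] 28.9167 [ 0.635  0.26  -0.727]
```

Emit:
jog_arm:
  steps:
    - [-0.13, 0, 0.14, 0, 0, 0]
    - [0, 0, 0, 0, 0, 0]
    - [0, 0, 0, 0, 0, 0]

```text
time_s: 29.17
position: [0.5149, 0.1227, 0.0874]
tcp_rot: [-0.069, 0.911, 0.185, 0.363]
force: [-14.7, -14.8, 0.7]
opening: 0.0245
gripper_force: 30.0
```

Emit:
jog_arm:
  steps:
    - [0, 0, 0, 0, 0, 0]
    - [0, 0, 0, 0, 0, 0]
    - [0, 0, 0, 0, 0, 0]
    - [0, 0, 0, 0, 0, 0]
    - [0, 0, 0, 0, 0, 0]
  fingers: -0.2

```text
time_s: 29.58
position: [0.5188, 0.1246, 0.0907]
tcp_rot: [-0.07, 0.908, 0.187, 0.368]
force: [0.3, 0.3, 0.3]
opening: 0.0529
gripper_force: 0.0
```

Emit:
jog_arm:
  steps:
    - [0, 0, -0.4, 0, 0, 0]
    - [0, 0, -0.8, 0, 0, 0]
    - [0, 0, -1, 0, 0, 0]
    - [0, 0, -1, 0, 0, 0]
    - [0, 0, -1, 0, 0, 0]
    - [0, 0, -1, 0, 0, 0]
    - [0, 0, 0, 0, 0, 0]

```text
time_s: 30.17
position: [0.4509, 0.0967, 0.1672]
tcp_rot: [-0.07, 0.908, 0.187, 0.369]
force: [0.3, 0.0, 1.4]
opening: 0.0559
gripper_force: 0.0
```

Run:
```python
from kin import *
for c in('wrist','scene','top'): snap(c,c+'12.png'); print(c); look(c,['knob','bar_tip','bar_pivot','catch','hinge'])
look('top',['squat_pot','pen_pot','mist']); print(sense()['position'],sense()['time_s'])
w=cv2.imread('pics/wrist12.png'); s=cv2.imread('pics/scene12.png')
cv2.imwrite('pics/m12.png',np.hstack([cv2.resize(w,(480,360)),cv2.resize(s[200:350,200:333],(320,360))]))
```

```text
wrist
knob [([0.505, 0.118, 0.095], 0.55, [313.0, 254.0])]
bar_tip [([0.585, 0.041, 0.099], 0.94, [447.0, 202.0])]
bar_pivot []
catch [([0.578, 0.056, 0.101], 0.67, [427.0, 199.0])]
hinge [([0.5, 0.238, 0.101], 0.82, [163.0, 198.0])]
scene
knob [([0.505, 0.118, 0.101], 0.7, [274.0, 298.0])]
bar_tip [([0.524, 0.157, 0.224], 0.49, [253.0, 274.0])]
bar_pivot [([0.503, 0.207, 0.103], 0.46, [248.0, 320.0])]
catch [([0.577, 0.054, 0.106], 0.79, [272.0, 266.0]), ([0.667, 0.156, 0.013], 0.61, [224.0, 289.0])]
hinge [([0.504, 0.236, 0.099], 0.76, [239.0, 329.0])]
top
knob [([0.503, 0.118, 0.101], 0.49, [249.0, 250.0]), ([0.665, 0.159, 0.014], 0.48, [239.0, 193.0])]
bar_tip []
bar_pivot []
catch [([0.576, 0.055, 0.101], 0.9, [274.0, 220.0])]
hinge []
squat_pot [([0.615, 0.238, 0.015], 0.83, [209.0, 212.0]), ([0.439, -0.407, -0.0], 0.81, [451.0, 275.0])]
pen_pot [([0.665, 0.158, 0.013], 0.53, [239.0, 193.0])]
mist [([0.381, -0.06, -0.001], 0.64, [321.0, 298.0]), ([0.615, 0.237, 0.016], 0.27, [210.0, 212.0]), ([0.585, 0.033, 0.225], 0.17, [278.0, 207.0])]
[0.4518841  0.09694877 0.16551612] 31.2167
```

View pics/m12.png

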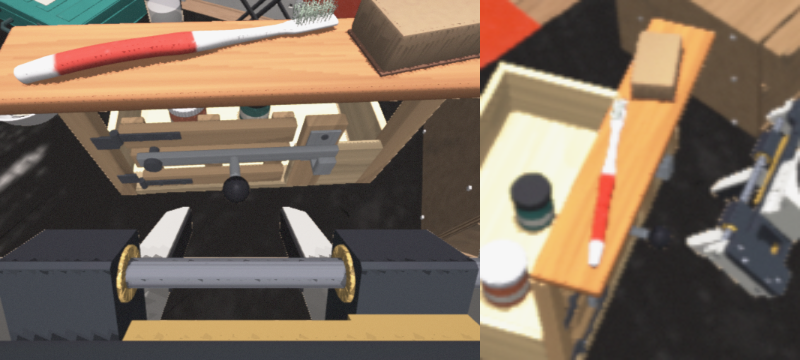

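The picture shows the gate flush, with the bar level at (235,158) and its end behind the catch lip at (325,160). The tip measures (0.585,0.041,0.099) against the expected (0.583,0.039,0.100). Both pots stand in the pen, the ledge things are unmoved and the gripper is clear. Handing in.

```bash
python3 -c "from bench import *; print(close_job())"
```

```text
the job is handed in; nothing more can be done
None
```

The squat pot stands upright in the pen beside the other pot, and the gate is shut with its bar dropped behind the catch's lip; I handed the job in at about 31 s with the gripper clear.

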